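# Set spent oil filters to drain on the drip pan

### The job

Take out the canister that stands in the drip pan, then find by trial which of the three drip plates drops over the pan's two dowel pins and seat it fully home, level on the pan's rim, with the other two plates left lying flat on the rubber mat. Lift each oil filter canister, that one too, to feel whether it is still full: stand the heavy full ones upright on the seated plate to drain, and put the light drained ones down in the scrap tray. Leave the wrench, brake disc and grease jar alone.

Things in the scene. Friction and masses are not known exactly. Their poses are not given: they have to be found in the camera images.
- pan: Dark steel oil drip pan fixed to the bench, open, walls and floor 7 mm, 104 mm (x) by 204 mm (y), rim 50 mm high. Origin: centre of its underside. Two dowel pins, 10 mm thick with tapered tips, stand 14 mm above the rim at (+36, +84) and (-36, -84) mm in its x, y. The fitting plate lies on the rim, long side along y, taking two canisters, one either side of its tab.
- plate_1_tab (a point): One of three look-alike unmarked aluminium drip plates, 100 (x) by 200 (y) by 6 mm, 0.35 kg, starting on the mat. A 14 mm hole near the corners at +x +y and -x -y; hole spacing differs by 24 to 28 mm, only one fits the pins (either way round); the others stay up on the pin tips. In its centre a tab 60 mm along x, 12 mm thick along y, 38 mm tall. Point: in the tab, 31 mm above the underside.
- plate_2_tab (a point): One of three look-alike unmarked aluminium drip plates, 100 (x) by 200 (y) by 6 mm, 0.35 kg, starting on the mat. A 14 mm hole near the corners at +x +y and -x -y; hole spacing differs by 24 to 28 mm, only one fits the pins (either way round); the others stay up on the pin tips. In its centre a tab 60 mm along x, 12 mm thick along y, 38 mm tall. Point: in the tab, 31 mm above the underside.
- plate_3_tab (a point): One of three look-alike unmarked aluminium drip plates, 100 (x) by 200 (y) by 6 mm, 0.35 kg, starting on the mat. A 14 mm hole near the corners at +x +y and -x -y; hole spacing differs by 24 to 28 mm, only one fits the pins (either way round); the others stay up on the pin tips. In its centre a tab 60 mm along x, 12 mm thick along y, 38 mm tall. Point: in the tab, 31 mm above the underside.
- can_1_mid (a point): One of up to five identical grey closed oil filter canisters, an upright squat cylinder 64 mm in diameter, 62 mm tall on the bench or in the pan (None if absent). At most two are full (about 0.65 kg), at most three drained (about 0.2 kg), each within 15 percent: not to be seen, only felt on lifting. Point: its centre, half-way up; z is its axis.
- can_2_mid (a point): One of up to five identical grey closed oil filter canisters, an upright squat cylinder 64 mm in diameter, 62 mm tall on the bench or in the pan (None if absent). At most two are full (about 0.65 kg), at most three drained (about 0.2 kg), each within 15 percent: not to be seen, only felt on lifting. Point: its centre, half-way up; z is its axis.
- can_3_mid (a point): One of up to five identical grey closed oil filter canisters, an upright squat cylinder 64 mm in diameter, 62 mm tall on the bench or in the pan (None if absent). At most two are full (about 0.65 kg), at most three drained (about 0.2 kg), each within 15 percent: not to be seen, only felt on lifting. Point: its centre, half-way up; z is its axis.
- can_4_mid (a point): One of up to five identical grey closed oil filter canisters, an upright squat cylinder 64 mm in diameter, 62 mm tall on the bench or in the pan (None if absent). At most two are full (about 0.65 kg), at most three drained (about 0.2 kg), each within 15 percent: not to be seen, only felt on lifting. Point: its centre, half-way up; z is its axis.
- can_5_mid (a point): One of up to five identical grey closed oil filter canisters, an upright squat cylinder 64 mm in diameter, 62 mm tall on the bench or in the pan (None if absent). At most two are full (about 0.65 kg), at most three drained (about 0.2 kg), each within 15 percent: not to be seen, only felt on lifting. Point: its centre, half-way up; z is its axis.
- tray: Open aluminium scrap tray fixed to the bench, 104 mm (x) by 232 mm (y) outside, walls 5 mm thick and 20 mm high, floor 5 mm thick. Takes three canisters in a row along y. Origin: centre of its underside.
- mat: Black rubber mat fixed to the bench, 400 mm (x) by 250 mm (y), 4 mm thick, where the plates lie side by side along its x, long sides along its y, about 120 mm apart. Origin: centre of its underside.
- wrench: Bystander: steel wrench 190 mm long lying across the bench beyond the canisters. Leave alone.
- brake_disc: Bystander: steel brake disc, 140 mm in diameter, 32 mm tall, lying beyond the tray. Origin: centre of its underside. Leave alone.
- grease_jar: Bystander: grey jar 68 mm in diameter, 90 mm tall, on the far right of the bench. Origin: centre of its underside. Leave alone.
Things that resemble listed ones, but are neither listed nor needed, are in the scene too. Leave any green look-alike of the part that bears can_4_mid alone.

How it is judged:
On the way:
1. the plate that fits sits fully home over both pins, level on the pan's rim (((z of plate_1_tab in the frame of pan between 0.077 and 0.084 m and x of plate_1_tab in the frame of pan between -0.005 and 0.005 m and y of plate_1_tab in the frame of pan between -0.005 and 0.005 m and angle between plate_1_tab's own z axis and vertical below 0.03 rad and angle between the y axis of plate_1_tab and the y axis of pan, either way round below 0.06 rad) or (z of plate_2_tab in the frame of pan between 0.077 and 0.084 m and x of plate_2_tab in the frame of pan between -0.005 and 0.005 m and y of plate_2_tab in the frame of pan between -0.005 and 0.005 m and angle between plate_2_tab's own z axis and vertical below 0.03 rad and angle between the y axis of plate_2_tab and the y axis of pan, either way round below 0.06 rad) or (z of plate_3_tab in the frame of pan between 0.077 and 0.084 m and x of plate_3_tab in the frame of pan between -0.005 and 0.005 m and y of plate_3_tab in the frame of pan between -0.005 and 0.005 m and angle between plate_3_tab's own z axis and vertical below 0.03 rad and angle between the y axis of plate_3_tab and the y axis of pan, either way round below 0.06 rad))), for 0.3 s.
At the end, for the whole second after the job is handed in: Fitting plate home over both pins within 5 mm, tilt under 0.03 rad; full canisters (pressing over 3.8 N) upright (under 0.1 rad) on it; drained ones on the scrap tray floor; other two plates flat (under 0.06 rad), centres over the mat; all at rest ((((z of plate_1_tab in the frame of pan between 0.077 and 0.084 m and x of plate_1_tab in the frame of pan between -0.005 and 0.005 m and y of plate_1_tab in the frame of pan between -0.005 and 0.005 m and angle between plate_1_tab's own z axis and vertical below 0.03 rad and angle between the y axis of plate_1_tab and the y axis of pan, either way round below 0.06 rad) and (x of plate_2_tab in the frame of mat between -0.2 and 0.2 m and y of plate_2_tab in the frame of mat between -0.125 and 0.125 m and z of plate_2_tab in the frame of mat below 0.045 m and angle between plate_2_tab's own z axis and vertical below 0.06 rad) and (x of plate_3_tab in the frame of mat between -0.2 and 0.2 m and y of plate_3_tab in the frame of mat between -0.125 and 0.125 m and z of plate_3_tab in the frame of mat below 0.045 m and angle between plate_3_tab's own z axis and vertical below 0.06 rad)) or ((z of plate_2_tab in the frame of pan between 0.077 and 0.084 m and x of plate_2_tab in the frame of pan between -0.005 and 0.005 m and y of plate_2_tab in the frame of pan between -0.005 and 0.005 m and angle between plate_2_tab's own z axis and vertical below 0.03 rad and angle between the y axis of plate_2_tab and the y axis of pan, either way round below 0.06 rad) and (x of plate_1_tab in the frame of mat between -0.2 and 0.2 m and y of plate_1_tab in the frame of mat between -0.125 and 0.125 m and z of plate_1_tab in the frame of mat below 0.045 m and angle between plate_1_tab's own z axis and vertical below 0.06 rad) and (x of plate_3_tab in the frame of mat between -0.2 and 0.2 m and y of plate_3_tab in the frame of mat between -0.125 and 0.125 m and z of plate_3_tab in the frame of mat below 0.045 m and angle between plate_3_tab's own z axis and vertical below 0.06 rad)) or ((z of plate_3_tab in the frame of pan between 0.077 and 0.084 m and x of plate_3_tab in the frame of pan between -0.005 and 0.005 m and y of plate_3_tab in the frame of pan between -0.005 and 0.005 m and angle between plate_3_tab's own z axis and vertical below 0.03 rad and angle between the y axis of plate_3_tab and the y axis of pan, either way round below 0.06 rad) and (x of plate_1_tab in the frame of mat between -0.2 and 0.2 m and y of plate_1_tab in the frame of mat between -0.125 and 0.125 m and z of plate_1_tab in the frame of mat below 0.045 m and angle between plate_1_tab's own z axis and vertical below 0.06 rad) and (x of plate_2_tab in the frame of mat between -0.2 and 0.2 m and y of plate_2_tab in the frame of mat between -0.125 and 0.125 m and z of plate_2_tab in the frame of mat below 0.045 m and angle between plate_2_tab's own z axis and vertical below 0.06 rad))) and ((contact force between can_1 and anything else above 3.8 N and x of can_1_mid in the frame of pan between -0.045 and 0.045 m and y of can_1_mid in the frame of pan between -0.095 and 0.095 m and z of can_1_mid in the frame of pan between 0.081 and 0.095 m and angle between can_1_mid's own z axis and vertical below 0.1 rad) or (contact force between can_1 and tray below 3.8 N and x of can_1_mid in the frame of tray between -0.047 and 0.047 m and y of can_1_mid in the frame of tray between -0.111 and 0.111 m and z of can_1_mid in the frame of tray below 0.05 m)) and ((contact force between can_2 and anything else above 3.8 N and x of can_2_mid in the frame of pan between -0.045 and 0.045 m and y of can_2_mid in the frame of pan between -0.095 and 0.095 m and z of can_2_mid in the frame of pan between 0.081 and 0.095 m and angle between can_2_mid's own z axis and vertical below 0.1 rad) or (contact force between can_2 and tray below 3.8 N and x of can_2_mid in the frame of tray between -0.047 and 0.047 m and y of can_2_mid in the frame of tray between -0.111 and 0.111 m and z of can_2_mid in the frame of tray below 0.05 m)) and ((contact force between can_3 and anything else above 3.8 N and x of can_3_mid in the frame of pan between -0.045 and 0.045 m and y of can_3_mid in the frame of pan between -0.095 and 0.095 m and z of can_3_mid in the frame of pan between 0.081 and 0.095 m and angle between can_3_mid's own z axis and vertical below 0.1 rad) or (contact force between can_3 and tray below 3.8 N and x of can_3_mid in the frame of tray between -0.047 and 0.047 m and y of can_3_mid in the frame of tray between -0.111 and 0.111 m and z of can_3_mid in the frame of tray below 0.05 m)) and ((contact force between can_4 and anything else above 3.8 N and x of can_4_mid in the frame of pan between -0.045 and 0.045 m and y of can_4_mid in the frame of pan between -0.095 and 0.095 m and z of can_4_mid in the frame of pan between 0.081 and 0.095 m and angle between can_4_mid's own z axis and vertical below 0.1 rad) or (contact force between can_4 and tray below 3.8 N and x of can_4_mid in the frame of tray between -0.047 and 0.047 m and y of can_4_mid in the frame of tray between -0.111 and 0.111 m and z of can_4_mid in the frame of tray below 0.05 m)) and ((contact force between can_5 and anything else above 3.8 N and x of can_5_mid in the frame of pan between -0.045 and 0.045 m and y of can_5_mid in the frame of pan between -0.095 and 0.095 m and z of can_5_mid in the frame of pan between 0.081 and 0.095 m and angle between can_5_mid's own z axis and vertical below 0.1 rad) or (contact force between can_5 and tray below 3.8 N and x of can_5_mid in the frame of tray between -0.047 and 0.047 m and y of can_5_mid in the frame of tray between -0.111 and 0.111 m and z of can_5_mid in the frame of tray below 0.05 m)) and linear speed of each of plate_1, plate_2, plate_3, can_1, can_2, can_3, can_4, can_5 below 0.03 m/s); the robot touches nothing.
It fails at once if the wrench is pushed more than 3 cm (distance of wrench from where it was at the start of the episode above 0.03 m).
It fails at once if the brake disc is pushed more than 3 cm (distance of brake_disc from where it was at the start of the episode above 0.03 m).
It fails at once if the grease jar is pushed more than 3 cm (distance of grease_jar from where it was at the start of the episode above 0.03 m).
Of can_1, can_2, can_3, can_5 only 3 to 4 are there at a start; the rules pass over those that are not, and their reading is None.
At some moment in a run one of plate_1, plate_2, plate_3, can_1, can_2, can_3, can_4, can_5 may be knocked a few centimetres aside while the robot is not near it.
Once in a run the grip may slacken for a moment while it holds something.
It also fails if it takes over 210 s, if anything falls off the work surface, if the arm or the gripper's body presses on something with over 40 N, if the wrist force passes 120 N, or if a joint passes its speed limit or range.

### The arm

A 6-joint arm with a two-finger parallel gripper is mounted at the origin on the work surface. World frame = base frame: x ahead of the robot, y to its left, z up, the work surface at z = 0. Lengths are in m, angles in rad, forces in N, time in s.
With the tool pointing down it reaches from about 0.35 to 0.85 m from the base axis. Payload 8.1 kg.
Tool frame: the origin (TCP) lies midway between the tips of the shut fingers; the grasp point (between the pads) lies grip_depth behind it (grip_depth is the distance from the TCP to the grasp point, in m); z points along the fingers, y is the direction in which the jaws open and shut (so a half turn about z gives the same grasp; the last joint's range is limited). The gripper opens to 85 mm and grips with 20 to 120 N. Pads are 22 mm wide; open, the fingers measure 114 mm over their backs; the gripper's body (76 mm by 85 mm) begins 54 mm behind the grasp point. The pads swing forward as they close: fully open they stand 13 mm farther back than shut.
Start: joints at [1.024, 0.13, 1.488, -0, 1.523, -0.085], TCP at [0.267, 0.537, 0.197] pointing down, gripper open.
Joint ranges: [-2.96, 2.96], [-0.89, 2.26], [0.02, 2.5], [-1.34, 4.48], [0, 2.73], [-2.66, 2.66]. Speed limits (rad/s): [2.39, 2.39, 2.79, 3.14, 3.14, 3.14].

### API

Orientations are given as [roll, pitch, yaw] about the fixed x, y, z axes, in that order (R = Rz(yaw) Ry(pitch) Rx(roll)).
In Python, from rig import * gives the robot as it stands.
- The arm moves only by the tool apply_moves, never from a script. Its argument "plan" is a list of rows, each a list of 2 entries, a list of its own where there are three numbers: the shift along the tool's x, y, z in mm, then the turn, a rotation vector about the tool's x, y, z in degrees. A call has 1 to 20 rows; each row shifts and turns the commanded pose from where the row before left it, along the tool's axes as they then stand; what a row does not reach is not made up. A row lasts 1/12 s, in which the tool goes at most 41.7 mm and 7.16 degrees, less where a joint would pass 70% of its speed; a pose out of reach is approached as far as the arm can. A call with a gripper value outside its range is refused whole. "grip" is the finger opening in mm, from 0 to 85.4, set as the call begins (left out, the last holds). The fingers move at their own pace and stop on an object; "force" is the grip in N (left out, the last holds). Time passes only in rows, so rows that do not move let the fingers close. It gives the time, the measured TCP pose, the force and the opening at its end, in the units of the state.
- sense(): the state, without advancing time (a new reading comes with each control period).
- get_image(name): name is "side" or "top" or "wrist"; returns (picture, depth): 420x560x3 uint8, red, green, blue; 420x560 float32, m along the optical axis (not along the pixel's ray), 0 where there is no reading.
- camera_params(name): a dict with "intrinsics" (3x3 intrinsics, pixels), "pose" (4x4, takes a point from camera to world coordinates). Camera axes: x right, y down, z forward; pixel columns grow to the right and rows downward; lengths in m; the calibration is good to about 2 mm. A picture is of the moment at which its call begins: read the wrist's pose just before it. camera_params takes no time and is no camera call; for the wrist camera it gives the pose at the moment of the call.
- hand_in(): hands the job in, once; it reports no verdict.
The state is a dict: "clock": time; "q": joint angles; "joint_vel": joint speeds; "effort": joint torques, N m; "eef_pos": TCP position; "eef_rot": TCP orientation; "force": force on the tool from outside, world axes, zero at the start; "torque": the same for the moment, N m; "grip_width": finger opening in m.
Only numpy, scipy, OpenCV 4.12 (cv2) and the standard library are available. Lean on these libraries where they do the work, as an engineer would, in place of code of your own. Each camera call takes 0.05 s, during which the arm holds its last target. There are 200 camera calls.

## Working session

There is one attempt and no reset: what is moved stays moved. The work goes in short steps, Python scripts to look and compute and a tool call to move; the robot and the scene stay as the last step left them, time stands still between calls to the robot, and variables do not carry over. Pictures are saved under pics/ and viewed, about 12 in all and at most 16, crops included, and the job is handed in when it is done.

Besides the shell and the picture viewer there is one more tool, called as name([rows], argument=value, ...), one row to a line, values as JSON. apply_moves: Moves the arm, as the interface text tells. Its arguments: {"type":"object","properties":{"plan":{"type":"array"},"grip":{"type":"number"},"force":{"type":"number"}},"required":["plan"]}

```bash
ls; mkdir -p pics; python3 - <<'E'
from rig import *
import cv2
s=sense();print(s)
for n in("top","side"):
    im,d=get_image(n);cv2.imwrite(f"pics/{n}0.png",im[:,:,::-1])
    import numpy as np
    np.savez(f"{n}0.npz",im=im,d=d);p=camera_params(n);print(n,p)
E
```

```text
pics
{'clock': 0.0, 'q': array([ 1.02360546e+00,  1.31169285e-01,  1.48929129e+00,  2.58231646e-05,
        1.52299003e+00, -8.53957030e-02]), 'joint_vel': array([-0.00129191,  0.00017923,  0.0005018 ,  0.00165185,  0.00144005,
       -0.00097608]), 'effort': array([ 1.64413694e-03, -5.69396245e+01, -5.00552237e+01, -2.67085170e-04,
        1.47448678e-02, -3.05989192e-05]), 'eef_pos': array([0.26698108, 0.5366414 , 0.19583304]), 'eef_rot': array([-3.13974367e+00, -1.84166009e-04,  2.67979606e+00]), 'force': array([-0.56845626, -0.09512575,  0.40213092]), 'torque': array([-0.00130454,  0.02121224, -0.04452141]), 'grip_width': 0.08538944869211673}
top {'intrinsics': array([[380.45335543,   0.        , 278.34009185],
       [  0.        , 380.45335543, 208.42340025],
       [  0.        ,   0.        ,   1.        ]]), 'pose': array([[-0.02277289, -0.98969469,  0.14137117,  0.42960681],
       [-0.99966571,  0.02427394,  0.00890217, -0.03913996],
       [-0.01224207, -0.14112118, -0.98991663,  1.03831773],
       [ 0.        ,  0.        ,  0.        ,  1.        ]])}
side {'intrinsics': array([[413.56906384,   0.        , 265.68823517],
       [  0.        , 413.56906384, 204.81484524],
       [  0.        ,   0.        ,   1.        ]]), 'pose': array([[-0.97520601, -0.17257932,  0.13852658,  0.43137954],
       [-0.22084481,  0.71886749, -0.6591336 ,  0.62925551],
       [ 0.01417057, -0.67338393, -0.73915714,  0.78922614],
       [ 0.        ,  0.        ,  0.        ,  1.        ]])}
```

View pics/top0.png

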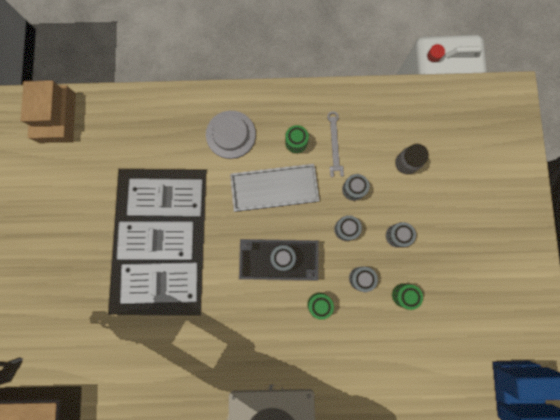

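View pics/side0.png

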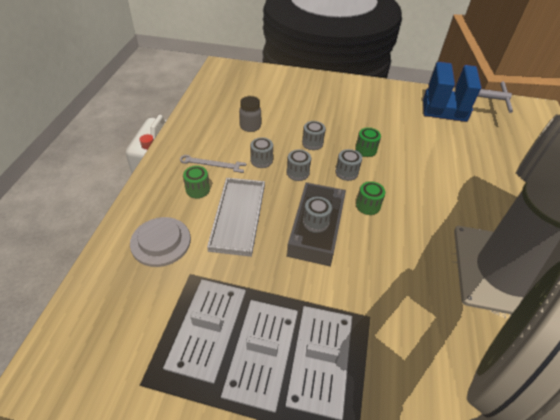

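Top view: grey canisters at (283,257) in the pan, (357,186), (348,228), (402,234) and (365,279). The green look-alikes are at (297,138), (321,306) and (409,296), and the taller dark-topped jar at (412,158) is the grease jar. Plates lie at (165,197), (157,240) and (160,284), the pan at (279,260) and the tray at (276,188).

```bash
cat > h.py <<'E'
import numpy as np, cv2
from rig import *
from scipy.spatial.transform import Rotation as R
def cloud(d,p):
    K,T=p["intrinsics"],p["pose"]; v,u=np.mgrid[:d.shape[0],:d.shape[1]]
    c=np.stack([(u-K[0,2])/K[0,0]*d,(v-K[1,2])/K[1,1]*d,d],-1)
    return c@T[:3,:3].T+T[:3,3]
def ray(uv,p,z):
    K,T=p["intrinsics"],p["pose"]; uv=np.atleast_2d(uv).astype(float)
    r=np.c_[(uv-K[:2,2])/K[0,0],np.ones(len(uv))]@T[:3,:3].T
    return (T[:3,3]+r*((z-T[2,3])/r[:,2])[:,None])[:,:2]
def snap(n):
    p=camera_params(n); im,d=get_image(n); return im,d,p
def blobs(m,amin):
    n,l,s,c=cv2.connectedComponentsWithStats(m.astype(np.uint8))
    return [(l==i) for i in range(1,n) if s[i,4]>amin]
E
python3 - <<'E'
from h import *
import rig; print([x for x in dir(rig) if x[0]!='_'], getattr(rig,'grip_depth',None))
for n in("top","side"):
    f=np.load(n+"0.npz"); im,d=f["im"],f["d"]; p=camera_params(n); P=cloud(d,p); x,y,z=P[...,0],P[...,1],P[...,2]
    ok=(d>0)&(x>.25)&(x<.85)&(abs(y)<.55)&(z<.13)
    print(n,'bench z',np.median(z[ok&(abs(z)<.02)]))
    for b in blobs(ok&(z>.052),40):
        zt=np.percentile(z[b],90); t=b&(z>zt-.008)
        c,r=cv2.minEnclosingCircle(P[t][:,:2].astype(np.float32)); print('tall',np.round(c,4),round(r,4),'zt',round(zt,4),im[t].mean(0).astype(int),np.argwhere(t).mean(0)[::-1].astype(int))
    g=im.astype(int); hsv=cv2.cvtColor(im,cv2.COLOR_RGB2HSV)
    for lo,hi in((.012,.03),(.03,.048),(.002,.012)):
      for b in blobs(ok&(z>lo)&(z<hi)&(hsv[...,1]<70),150):
        rc=cv2.minAreaRect(P[b][:,:2].astype(np.float32)); print('low',lo,np.round(rc[0],4),np.round(rc[1],4),round(rc[2],1),'z',np.round(np.median(z[b]),4))
E
```

```text
['IKError', 'camera_params', 'get_image', 'grip_depth', 'hand_in', 'sense'] 0.0187
top bench z 0.0006254500063126445
tall [ 0.7626 -0.0834] 0.0321 zt 0.0646 [ 63 105  60] [296 136]
tall [ 0.6969 -0.3898] 0.0308 zt 0.0916 [58 52 41] [416 154]
tall [ 0.626  -0.2369] 0.0321 zt 0.0647 [105 105 100] [356 185]
tall [ 0.5163 -0.2109] 0.0324 zt 0.0647 [105 104 101] [348 227]
tall [ 0.4952 -0.3478] 0.0323 zt 0.0645 [104 104 100] [402 234]
tall [ 0.4427 -0.0393] 0.0319 zt 0.0718 [104 105 103] [282 257]
tall [ 0.3839 -0.2442] 0.0323 zt 0.0646 [105 105 101] [364 279]
tall [ 0.3378 -0.3547] 0.0323 zt 0.0647 [ 63 106  59] [410 296]
tall [ 0.3184 -0.1308] 0.0323 zt 0.0649 [ 65 109  63] [320 306]
low 0.012 [0.7805 0.098 ] [0.1132 0.1357] 8.7 z 0.014
low 0.012 [ 0.6351 -0.0194] [0.1055 0.2319] 5.5 z 0.0192
low 0.03 [0.7918 0.1005] [0.0938 0.0941] 13.0 z 0.0321
low 0.002 [ 0.7567 -0.1934] [0.0392 0.186 ] 89.8 z 0.0064
low 0.002 [0.7685 0.115 ] [0.1422 0.0856] 60.7 z 0.0104
low 0.002 [ 0.6366 -0.0192] [0.093  0.2226] 5.4 z 0.005
low 0.002 [0.4981 0.2995] [0.2461 0.3965] 88.0 z 0.0082
low 0.002 [ 0.4384
[... 666 characters left out ...]
96] [0.1047 0.2358] 5.4 z 0.0196
low 0.012 [0.7823 0.1106] [0.1376 0.1092] 52.4 z 0.0141
low 0.012 [0.4458 0.0733] [0.0058 0.098 ] 88.1 z 0.0206
low 0.03 [0.7944 0.1009] [0.0934 0.097 ] 25.8 z 0.0328
low 0.03 [0.4462 0.0743] [0.005  0.0991] 86.7 z 0.0392
low 0.03 [0.6196 0.2837] [0.014  0.0604] 88.1 z 0.0443
low 0.03 [0.5008 0.3079] [0.0124 0.0589] 86.8 z 0.0437
low 0.03 [0.3882 0.2943] [0.0133 0.0598] 89.7 z 0.044
low 0.002 [ 0.7586 -0.1923] [0.1824 0.0372] 0.4 z 0.0075
low 0.002 [ 0.641  -0.0266] [0.0932 0.2175] 5.5 z 0.0058
low 0.002 [ 0.442  -0.0447] [0.1609 0.0901] 87.8 z 0.0081
low 0.002 [0.7765 0.1392] [0.1332 0.054 ] 26.3 z 0.009
low 0.002 [0.5021 0.301 ] [0.2471 0.3958] 88.3 z 0.009
```

```bash
cat >> h.py <<'E'
def to(x,y,z,yaw=None):
    "print shift/turn in tool axes: turn first, then shift"
    s=sense(); e=s["eef_rot"]; yaw0=e[2]; yaw=yaw0 if yaw is None else np.radians(yaw)
    t=(yaw-yaw0+np.pi)%(2*np.pi)-np.pi
    w=np.array([x,y,z])-s["eef_pos"]
    # keep tool vertical
    Rt=R.from_euler('xyz',[np.pi,0,yaw]).as_matrix()
    print('turn about tool z deg',round(-np.degrees(t),2),'then shift mm',np.round(Rt.T@w*1000,1),'len',round(np.linalg.norm(w)*1000),'tilt',np.round(np.degrees(e[:2]),2),'t',round(s["clock"],2))
E
python3 - <<'E'
from h import *
p=camera_params("wrist"); s=sense(); T=p["pose"]; print(p["intrinsics"][0,0],p["intrinsics"][:2,2])
Rt=R.from_euler('xyz',s["eef_rot"]).as_matrix(); print(np.round(Rt.T@T[:3,:3],3),np.round(Rt.T@(T[:3,3]-s["eef_pos"]),4))
to(.47,.25,.33,178)
E
```

```text
368.1329097391063 [280.37861916 215.38975296]
[[ 0.    -0.946 -0.325]
 [ 1.     0.    -0.   ]
 [ 0.    -0.325  0.946]] [ 0.084  -0.0005 -0.1764]
turn about tool z deg -24.46 then shift mm [-212.9 -279.4 -134.1] len 376 tilt [-1.799e+02 -1.000e-02] t 0.1
```

apply_moves([
  [[0,0,-15],[0,0,-6.1]],
  [[0,0,-15],[0,0,-6.1]],
  [[0,0,-15],[0,0,-6.1]],
  [[0,0,-15],[0,0,-6.1]],
  [[-20,-29,-5],[0,0,0]],
  [[-20,-29,-5],[0,0,0]],
  [[-20,-29,-5],[0,0,0]],
  [[-20,-29,-5],[0,0,0]],
  [[-20,-29,-6],[0,0,0]],
  [[-20,-29,-6],[0,0,0]],
  [[-20,-29,-6],[0,0,0]],
  [[-20,-29,-6],[0,0,0]],
  [[0,0,0],[0,0,0]],
  [[0,0,0],[0,0,0]],
])

```text
clock: 1.27
eef_pos: [0.4198, 0.2981, 0.301]
eef_rot: [3.141, 0.0, 3.102]
force: [-0.6, 0.5, -0.1]
grip_width: 0.0855
```

```bash
python3 - <<'E'
from h import *
im,d,p=snap("wrist"); np.savez("w1.npz",im=im,d=d,K=p["intrinsics"],T=p["pose"]); cv2.imwrite("pics/w1.png",im[:,:,::-1])
P=cloud(d,p);x,y,z=P[...,0],P[...,1],P[...,2]
print(sense()["eef_pos"],np.round(np.degrees(sense()["eef_rot"]),2))
ok=(d>0)&(z>.03)&(z<.06)
for b in blobs(ok,60):
    zt=np.percentile(z[b],80); t=b&(z>zt-.004); rc=cv2.minAreaRect(P[t][:,:2].astype(np.float32)); print('tab',np.round(rc[0],4),np.round(rc[1],4),round(rc[2],1),zt)
g=cv2.cvtColor(im,cv2.COLOR_RGB2GRAY)
pl=(d>0)&(z>.006)&(z<.014)
m=cv2.morphologyEx(((z<.06)&(g>90)&(cv2.cvtColor(im,cv2.COLOR_RGB2HSV)[...,1]<60)).astype(np.uint8),cv2.MORPH_OPEN,np.ones((3,3)))
for c,h in zip(*(lambda r:(r[0],r[1][0]))(cv2.findContours(m,cv2.RETR_CCOMP,cv2.CHAIN_APPROX_NONE))):
    a=cv2.contourArea(c)
    if h[3]<0 and a>3000: 
        q=ray(c[:,0],p,.010); rc=cv2.minAreaRect(q.astype(np.float32)); print('plate',np.round(rc[0],4),np.round(rc[1],4),round(rc[2],1))
    if h[3]>=0 and 25<a<200:
        (cx,cy),(w,hh),_=cv2.minAreaRect(c)
        if max(w,hh)<2*min(w,hh): print('  hole',np.round(ray((cx,cy),p,.010)[0],4),round(cx),round(cy),a)
E
```

```text
[0.4189938  0.29919551 0.30059926] [ 1.7999e+02 -3.0000e-02  1.7783e+02]
tab [0.3863 0.2945] [0.0594 0.012 ] 0.1 0.04791928658602661
tab [0.4418 0.0104] [0.131  0.1049] 87.6 0.049526765844005435
tab [ 0.441  -0.0165] [0.0603 0.0215] 7.7 0.054292183803321716
tab [0.4988 0.3075] [0.0115 0.0592] 88.1 0.047676371285003696
tab [0.6173 0.2842] [0.0111 0.0594] 87.3 0.047452760497560885
tab [0.782  0.1257] [0.086  0.0416] 22.3 0.03152565294272362
plate [ 0.6336 -0.0159] [0.092  0.2184] 5.6
plate [0.6202 0.2836] [0.1995 0.1045] 87.7
plate [0.4987 0.3073] [0.1999 0.1005] 88.6
  hole [0.4605 0.2366] 235 192 95.0
plate [0.3857 0.2946] [0.2001 0.1007] 90.0
  hole [0.4213 0.3783] 344 158 101.0
  hole [0.3497 0.211 ] 207 104 124.5
```

View pics/w1.png

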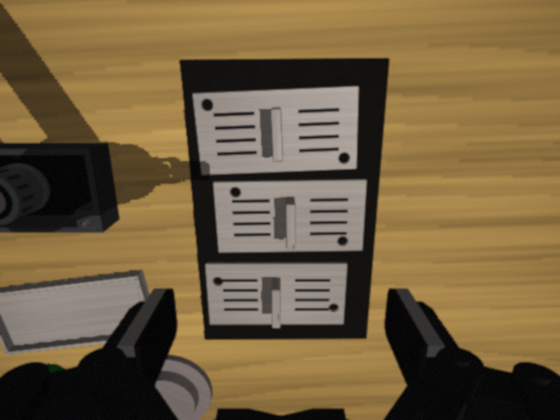

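Wrist view: the near plate (207,104)-(344,158) has its holes at ±(36,84) mm from its centre, matching the pan pins. The middle plate (235,192)-(342,240) and the far one (217,281)-(333,307) look different. The near plate is the first candidate. Next is a close look at the pan.

apply_moves([
  [[1,-36.6,5.5],[0,0,0]],
  [[1,-36.6,5.5],[0,0,0]],
  [[1,-36.6,5.5],[0,0,0]],
  [[1,-36.6,5.5],[0,0,0]],
  [[1,-36.6,5.5],[0,0,0]],
  [[1,-36.6,5.5],[0,0,0]],
  [[1,-36.6,5.5],[0,0,0]],
  [[1,-36.6,5.5],[0,0,0]],
  [[1,-36.6,5.5],[0,0,0]],
  [[0,0,0],[0,0,0]],
  [[0,0,0],[0,0,0]],
])

```text
clock: 2.23
eef_pos: [0.3976, -0.0297, 0.2506]
eef_rot: [3.141, -0.001, 3.103]
force: [-0.6, 0.1, -0.5]
grip_width: 0.0853
```

```bash
cat > pan.py <<'E'
from h import *
import sys
def pan(tag):
    im,d,p=snap("wrist"); np.savez(tag+".npz",im=im,d=d,K=p["intrinsics"],T=p["pose"]); cv2.imwrite(f"pics/{tag}.png",im[:,:,::-1])
    P=cloud(d,p);x,y,z=P[...,0],P[...,1],P[...,2]; n=(d>0)&(x>.35)&(x<.55)&(abs(y+.03)<.14)
    for lo,hi,k in((.044,.053,'rim'),(.0575,.067,'pins/can'),(.067,.078,'cantop')):
        for b in blobs(n&(z>lo)&(z<hi),12):
            rc=cv2.minAreaRect(P[b][:,:2].astype(np.float32)); uv=np.argwhere(b).mean(0)[::-1]
            print(k,np.round(rc[0],4),np.round(rc[1],4),round(rc[2],1),'z',np.round(np.percentile(z[b],[50,98]),4),'uv',uv.round(),b.sum())
E
python3 -c "
from pan import *
pan('w2')"
```

```text
rim [ 0.4397 -0.0273] [0.2047 0.1046] 87.8 z [0.0491 0.0508] uv [283. 208.] 4755
rim [ 0.4203 -0.0365] [0.0569 0.0165] 84.4 z [0.0485 0.0527] uv [274. 193.] 108
pins/can [ 0.3511 -0.1302] [0.0019 0.0196] 1.3 z [0.0603 0.0619] uv [176. 134.] 29
pins/can [ 0.4007 -0.1094] [0.0092 0.0089] 71.3 z [0.0614 0.0638] uv [203. 182.] 52
pins/can [ 0.4226 -0.0372] [0.0605 0.0217] 87.0 z [0.0637 0.0669] uv [275. 198.] 192
pins/can [0.4779 0.0545] [0.0073 0.0092] 24.3 z [0.0609 0.0633] uv [361. 246.] 45
cantop [ 0.4436 -0.0389] [0.0613 0.0611] 87.0 z [0.0688 0.0708] uv [274. 222.] 2579
```

View pics/w2.png

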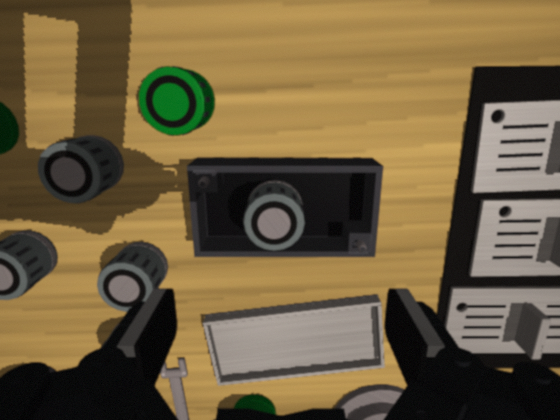

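Wrist view: pan rim centre (0.440,-0.027), yaw about -2.1°, with pins at (203,182) and (361,246). The grey canister at (274,222) is in the pan and the green one at (175,100) is the look-alike. I'll grasp the canister in the pan.

apply_moves([
  [[-23,-4,15],[0,0,0]],
  [[-23,-3.5,25],[0,0,0]],
  [[0,0,36],[0,0,0]],
  [[0,0,36],[0,0,0]],
  [[0,0,36],[0,0,0]],
  [[0,0,36],[0,0,0]],
  [[0,0,25],[0,0,0]],
  [[0,0,12.5],[0,0,0]],
  [[0,0,0],[0,0,0]],
])

```text
clock: 3.03
eef_pos: [0.4408, -0.0353, 0.0261]
eef_rot: [3.14, -0.007, 3.109]
force: [0.2, -0.1, 0.5]
grip_width: 0.0854
```

apply_moves([
  [[0,0,0],[0,0,0]],
  [[0,0,0],[0,0,0]],
  [[0,0,0],[0,0,0]],
  [[0,0,0],[0,0,0]],
  [[0,0,0],[0,0,0]],
  [[0,0,0],[0,0,0]],
  [[0,0,-10],[0,0,0]],
  [[0,0,-35],[0,0,0]],
  [[0,0,-35],[0,0,0]],
  [[0,0,-20],[0,0,0]],
  [[0,0,0],[0,0,0]],
  [[0,0,0],[0,0,0]],
  [[0,0,0],[0,0,0]],
  [[0,0,0],[0,0,0]],
], grip=40, force=70)

```text
clock: 4.2
eef_pos: [0.4429, -0.0383, 0.1289]
eef_rot: [3.141, -0.002, 3.106]
force: [0.0, -1.1, -0.1]
grip_width: 0.0396
```

```bash
python3 -c "
from pan import *
pan('w3')
im,d,p=snap('side');cv2.imwrite('pics/s3.png',cv2.resize(im[100:300,150:420,::-1],None,fx=2.5,fy=2.5))"
```

```text
rim [ 0.3514 -0.1219] [0.0007 0.0065] 23.0 z [0.0488 0.0528] uv [149.  82.] 24
rim [ 0.4403 -0.0272] [0.2053 0.1047] 87.7 z [0.0492 0.0506] uv [294. 199.] 10581
rim [ 0.4162 -0.036 ] [0.0435 0.0082] 84.2 z [0.049  0.0528] uv [282. 173.] 148
pins/can [ 0.3512 -0.1306] [0.0023 0.0218] 0.3 z [0.0602 0.0619] uv [129.  82.] 113
pins/can [ 0.4006 -0.1094] [0.0094 0.0094] 35.0 z [0.0615 0.0637] uv [173. 159.] 121
pins/can [ 0.4231 -0.0382] [0.0605 0.0226] 88.4 z [0.0641 0.0669] uv [281. 183.] 391
pins/can [ 0.4394 -0.0699] [0.0018 0.0056] 85.5 z [0.0655 0.0668] uv [235. 215.] 15
pins/can [0.4787 0.0547] [0.0082 0.0095] 27.8 z [0.061  0.0636] uv [408. 257.] 103
cantop [ 0.4439 -0.0389] [0.0619 0.0617] 42.6 z [0.0689 0.0707] uv [280. 219.] 5961
```

View pics/s3.png

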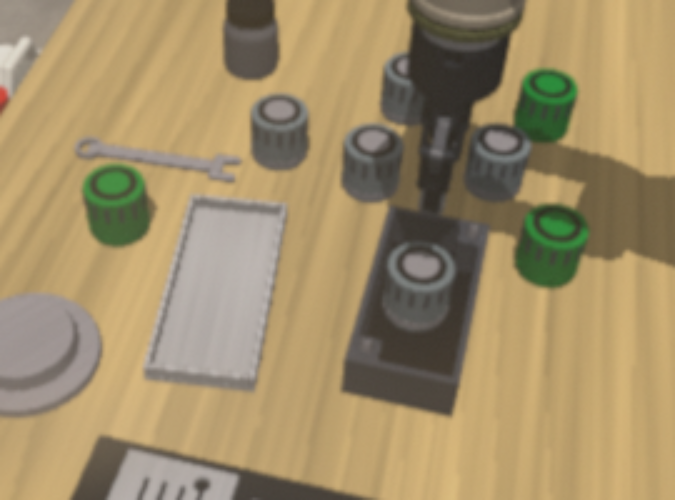

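The canister did not move: the fingers are slower than I allowed for and were still closing when I lifted. I'll retry with a longer wait.

apply_moves([
  [[0,0,0],[0,0,0]],
  [[0,0,0],[0,0,0]],
  [[0,0,0],[0,0,0]],
  [[0,0,0],[0,0,0]],
  [[0,0,0],[0,0,0]],
  [[0,0,0],[0,0,0]],
  [[0,0,0],[0,0,0]],
  [[0,0,20],[0,0,0]],
  [[0,0,25],[0,0,0]],
  [[0,0,25],[0,0,0]],
  [[0,0,20],[0,0,0]],
  [[0,0,10],[0,0,0]],
  [[0,0,3],[0,0,0]],
  [[0,0,0],[0,0,0]],
], grip=85)

```text
clock: 5.47
eef_pos: [0.4433, -0.0384, 0.0266]
eef_rot: [3.141, -0.001, 3.106]
force: [0.9, -1.1, -0.7]
grip_width: 0.0848
```

apply_moves([
  [[0,0,0],[0,0,0]],
  [[0,0,0],[0,0,0]],
  [[0,0,0],[0,0,0]],
  [[0,0,0],[0,0,0]],
  [[0,0,0],[0,0,0]],
  [[0,0,0],[0,0,0]],
  [[0,0,0],[0,0,0]],
  [[0,0,0],[0,0,0]],
  [[0,0,0],[0,0,0]],
], grip=40, force=70)

```text
clock: 6.22
eef_pos: [0.4493, -0.0393, 0.033]
eef_rot: [-3.14, 0.011, 3.106]
force: [-3.7, 2.2, 29.3]
grip_width: 0.0405
```

```bash
python3 -c "
from h import *
print(sense())
im,d,p=snap('wrist');j,_,_=snap('side')
cv2.imwrite('pics/w4.png',np.hstack([cv2.resize(im[150:,100:460,::-1],(560,420)),cv2.resize(j[120:300,250:420,::-1],(240,420))]))"
```

```text
{'clock': 6.2167, 'q': array([-2.01347902e-01, -1.44537446e-01,  2.07248483e+00,  4.37776206e-04,
        1.20297890e+00, -1.73653484e+00]), 'joint_vel': array([-1.07544361e-03,  1.35507660e-03,  6.12438044e-04,  4.46202457e-04,
       -6.07686242e-06, -5.53861473e-04]), 'effort': array([ -0.67940254, -26.11151934, -33.71309996,  -0.43911072,
        -1.59509428,   0.04594186]), 'eef_pos': array([ 0.44925838, -0.03927769,  0.03298894]), 'eef_rot': array([-3.1402374 ,  0.01058783,  3.1058352 ]), 'force': array([-3.67243285,  2.24658833, 29.25356842]), 'torque': array([0.44779121, 0.71650076, 0.09491499]), 'grip_width': 0.04052640514349999}
```

View pics/w4.png

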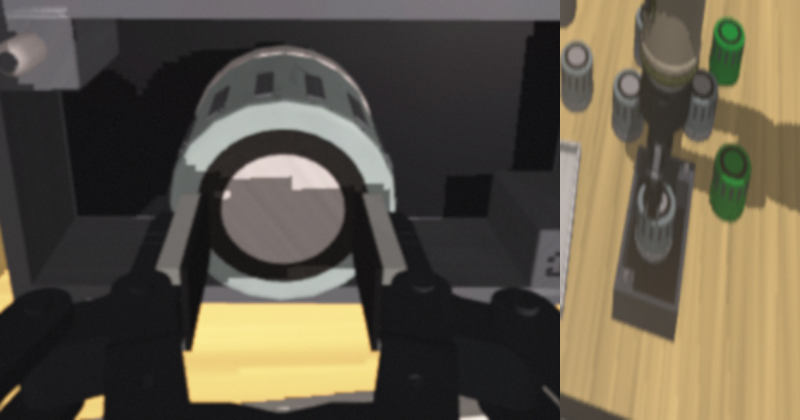

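```bash
python3 -c "
from h import *
im,d,p=snap('wrist');P=cloud(d,p)
for v in range(230,300,10):
  print(v,[ (u,*np.round(P[v,u]*1000).astype(int).tolist()) for u in (206,214,222,228,240,280,320,332,338,346,354)])
x,y,z=P[...,0],P[...,1],P[...,2]
b=(d>0)&(z>.06)&(z<.078)&(im.max(2)>70)
n,l,s,c=cv2.connectedComponentsWithStats(b.astype(np.uint8));print(s,np.round(c))
"
```

```text
230 [(206, 442, -83, 7), (214, 443, -79, 7), (222, 428, -67, 44), (228, 422, -62, 59), (240, 419, -55, 68), (280, 419, -39, 69), (320, 420, -22, 68), (332, 422, -17, 64), (338, 426, -13, 53), (346, 445, -1, 6), (354, 446, 4, 7)]
240 [(206, 449, -84, 6), (214, 449, -79, 6), (222, 424, -63, 65), (228, 423, -61, 68), (240, 423, -55, 69), (280, 424, -39, 68), (320, 424, -22, 69), (332, 425, -17, 68), (338, 425, -15, 68), (346, 452, -1, 7), (354, 452, 4, 6)]
250 [(206, 455, -85, 6), (214, 429, -68, 64), (222, 428, -64, 67), (228, 428, -61, 68), (240, 427, -56, 69), (280, 427, -39, 70), (320, 428, -23, 69), (332, 429, -17, 68), (338, 430, -15, 68), (346, 430, -11, 67), (354, 459, 4, 6)]
260 [(206, 463, -86, 6), (214, 432, -67, 68), (222, 432, -64, 69), (228, 432, -61, 68), (240, 432, -56, 69), (280, 432, -39, 70), (320, 433, -23, 69), (332, 434, -17, 68), (338, 434, -15, 68), (346, 434, -11, 68), (354, 465, 4, 7)]
270 [(206, 468, -86, 8), (214, 437, -68, 68), (222, 437, -64, 68), (228, 436, -61, 70), (240, 437, -56, 69), (280, 437, -39, 70), (320, 438, -23, 69), (332, 438, -17, 69), (338, 
[... 794 characters left out ...]
  85     26      1      1      1]
 [    81     32      1      1      1]
 [    96    176     25     24    259]
 [   209    208    146     79   4419]
 [   242    248     80     72   4484]
 [   215    282      1      1      1]
 [   211    289      1      1      1]
 [   234    312     95     31   1218]
 [   469    324     21     19    199]
 [     0    385     22     35    461]
 [    20    408      2      1      2]
 [    21    410      1      1      1]] [[283. 209.]
 [ 16.   7.]
 [ 49.  35.]
 [ 89.  18.]
 [ 91.  18.]
 [ 90.  23.]
 [ 85.  24.]
 [ 85.  26.]
 [ 81.  32.]
 [110. 186.]
 [283. 240.]
 [281. 283.]
 [215. 282.]
 [211. 289.]
 [281. 330.]
 [478. 332.]
 [  9. 404.]
 [ 20. 408.]
 [ 21. 410.]]
```

```bash
python3 -c "
from h import *
for f,z0,c in (('w3',.1289,(.4429,-.0383)),('w2',.2506,(.3976,-.0297)),('w1',.301,(.419,.299))):
  a=np.load(f+'.npz');P=cloud(a['d'],dict(intrinsics=a['K'],pose=a['T']))
  T=a['T'];r=R.from_euler('xyz',[np.pi,0,3.105]).as_matrix()
  Q=(P-np.array([*c,z0]))@r   # tool coords
  m=(a['d']>0)&(a['d']<.28)&(abs(Q[...,0])<.02)&(Q[...,2]>-.12)&(abs(Q[...,1])<.07)
  q=Q[m];print(f,m.sum(),'max tool z of finger',np.round(np.percentile(q[:,2],[50,90,98,99.8])*1000,1))
  for s in(-1,1):
    w=q[q[:,1]*s>0];k=np.argsort(-w[:,2])[:6];print(np.round(w[k]*1000).astype(int).tolist())
"
```

```text
w3 36352 max tool z of finger [-90.7  59.2  61.   68.6]
[[18, -26, 97], [20, -24, 96], [19, -25, 96], [20, -24, 93], [19, -25, 92], [19, -25, 92]]
[[20, 23, 96], [19, 24, 95], [20, 23, 95], [12, 28, 93], [14, 27, 92], [17, 25, 91]]
w2 27023 max tool z of finger [-98.5 -64.6 -52.6 -47.7]
[[2, -44, -46], [6, -43, -46], [-6, -44, -47], [-2, -43, -47], [6, -43, -47], [-3, -43, -47]]
[[-8, 43, -46], [6, 42, -47], [-3, 42, -47], [4, 43, -47], [5, 42, -47], [-2, 42, -47]]
w1 26968 max tool z of finger [-98.5 -64.6 -52.6 -47.7]
[[0, -44, -46], [5, -44, -46], [0, -44, -46], [-8, -44, -47], [5, -44, -47], [-4, -44, -47]]
[[1, 42, -46], [5, 42, -46], [0, 42, -46], [-4, 42, -46], [0, 42, -47], [7, 42, -47]]
```

The depth data show the real fingertips about 46 mm behind the reported TCP when open, and about 37 mm at a 40 mm opening. The fingers therefore closed on top of the lid. I'll allow for this and go deeper.

apply_moves([
  [[0,0,-15],[0,0,0]],
  [[0,0,0],[0,0,0]],
  [[0,0,0],[0,0,0]],
  [[0,0,0],[0,0,0]],
  [[0,0,0],[0,0,0]],
  [[0,0,0],[0,0,0]],
  [[0,0,0],[0,0,0]],
  [[0,0,0],[0,0,0]],
  [[0,0,15],[0,0,0]],
  [[0,0,15],[0,0,0]],
  [[0,0,12],[0,0,0]],
  [[0,0,5],[0,0,0]],
  [[0,0,0],[0,0,0]],
], grip=85)

```text
clock: 7.45
eef_pos: [0.4423, -0.0382, -0.0066]
eef_rot: [3.141, -0.003, 3.106]
force: [0.4, -0.6, -0.2]
grip_width: 0.085
```

apply_moves([
  [[0,0,0],[0,0,0]],
  [[0,0,0],[0,0,0]],
  [[0,0,0],[0,0,0]],
  [[0,0,0],[0,0,0]],
  [[0,0,0],[0,0,0]],
  [[0,0,0],[0,0,0]],
  [[0,0,-10],[0,0,0]],
  [[0,0,-30],[0,0,0]],
  [[0,0,-35],[0,0,0]],
  [[0,0,-25],[0,0,0]],
  [[0,0,0],[0,0,0]],
  [[0,0,0],[0,0,0]],
  [[0,0,0],[0,0,0]],
  [[0,0,0],[0,0,0]],
], grip=40, force=70)

```text
clock: 8.62
eef_pos: [0.4416, -0.038, 0.0922]
eef_rot: [3.141, -0.005, 3.106]
force: [-0.1, -0.8, -7.2]
grip_width: 0.0625
```

It reads about 7 N, so this one is full. I'll park it on free bench at (0.44,-0.46).

apply_moves([
  [[-1,-20,0],[0,0,0]],
  [[-1,-35,0],[0,0,0]],
  [[-1,-39,0],[0,0,0]],
  [[-1,-39,0],[0,0,0]],
  [[-2,-39,0],[0,0,0]],
  [[-2,-39,0],[0,0,0]],
  [[-1,-39,0],[0,0,0]],
  [[-1,-39,0],[0,0,0]],
  [[-1,-39,0],[0,0,0]],
  [[-1,-39,0],[0,0,0]],
  [[-1,-35,10],[0,0,0]],
  [[-1,-20,25],[0,0,0]],
  [[0,0,30],[0,0,0]],
  [[0,0,22],[0,0,0]],
  [[0,0,10],[0,0,0]],
  [[0,0,5],[0,0,0]],
  [[0,0,2],[0,0,0]],
  [[0,0,0],[0,0,0]],
  [[0,0,0],[0,0,0]],
])

```text
clock: 10.2
eef_pos: [0.4426, -0.4603, -0.0094]
eef_rot: [3.141, -0.0, 3.106]
force: [0.4, -0.5, -7.2]
grip_width: 0.0626
```

```bash
python3 -c "
from h import *
s=sense();print(s['eef_pos'],s['force'],s['grip_width'])"
```

```text
[ 0.44261267 -0.46026575 -0.00944688] [ 0.3646994  -0.53457286 -7.17977018] 0.06262801802094109
```

apply_moves([
  [[0,0,2],[0,0,0]],
  [[0,0,2.5],[0,0,0]],
  [[0,0,0],[0,0,0]],
])

```text
clock: 10.45
eef_pos: [0.4431, -0.461, -0.0108]
eef_rot: [-3.141, 0.001, 3.106]
force: [-6.6, 8.2, 13.3]
grip_width: 0.062
```

apply_moves([
  [[0,0,0],[0,0,0]],
  [[0,0,0],[0,0,0]],
  [[0,0,0],[0,0,0]],
  [[0,0,0],[0,0,0]],
  [[0,0,0],[0,0,0]],
  [[0,0,-30],[0,0,0]],
  [[0,0,-40],[0,0,0]],
  [[0,0,-40],[0,0,0]],
  [[0,30,-10],[0,0,0]],
  [[0,40,0],[0,0,0]],
  [[0,40,0],[0,0,0]],
  [[0,40,0],[0,0,0]],
  [[0,40,0],[0,0,0]],
  [[0,40,0],[0,0,0]],
  [[0,40,0],[0,0,0]],
  [[0,40,0],[0,0,0]],
  [[0,40,0],[0,0,0]],
  [[0,40,0],[0,0,0]],
  [[0,40,0],[0,0,0]],
  [[0,40,0],[0,0,0]],
], grip=85)

```text
clock: 12.12
eef_pos: [0.4594, 0.0108, 0.1067]
eef_rot: [-3.142, 0.001, 3.105]
force: [0.7, -0.2, -0.8]
grip_width: 0.0854
```

```bash
python3 -c "
from h import *
to(.3863,.2945,.11,180)"
```

```text
turn about tool z deg -2.07 then shift mm [ 73.1 283.7  -3.3] len 293 tilt [-1.8e+02  6.0e-02] t 12.12
```

apply_moves([
  [[9,35.5,0],[0,0,-2.07]],
  [[9,35.5,0],[0,0,0]],
  [[9,35.5,0],[0,0,0]],
  [[9,35.5,0],[0,0,0]],
  [[9,35.5,0],[0,0,0]],
  [[9,35.5,0],[0,0,0]],
  [[9,35.5,0],[0,0,0]],
  [[9,35.5,0],[0,0,0]],
  [[0,0,0],[0,0,0]],
  [[0,0,0],[0,0,0]],
])

```text
clock: 12.95
eef_pos: [0.3879, 0.295, 0.1064]
eef_rot: [3.142, 0.0, -3.137]
force: [0.4, -0.4, -0.6]
grip_width: 0.0851
```

```bash
cat > plate.py <<'E'
from h import *
def plate(tag,zt=.048,zp=.010):
    im,d,p=snap("wrist"); np.savez(tag+".npz",im=im,d=d,K=p["intrinsics"],T=p["pose"]); cv2.imwrite(f"pics/{tag}.png",im[:,:,::-1])
    P=cloud(d,p);z=P[...,2]; y=P[...,1]
    for b in blobs((d>0)&(z>zt-.010)&(z<zt+.006),150):
        zz=np.percentile(z[b],80); t=b&(z>zz-.003); rc=cv2.minAreaRect(P[t][:,:2].astype(np.float32)); print('tab',np.round(rc[0],4),np.round(rc[1],4),round(rc[2],1),round(zz,4))
    g=cv2.cvtColor(im,cv2.COLOR_RGB2GRAY); m=((d>0)&(abs(z-zp)<.02)&(g<75)).astype(np.uint8)
    cs,_=cv2.findContours(m,cv2.RETR_CCOMP,cv2.CHAIN_APPROX_NONE)
    for c in cs:
        a=cv2.contourArea(c); (cx,cy),(w,h),_=cv2.minAreaRect(c)
        if 60<a<1500 and max(w,h)<1.5*min(w,h) : 
            q=ray(c[:,0],p,zp); rr=cv2.minEnclosingCircle(q.astype(np.float32))
            if .005<rr[1]<.010: print('hole',np.round(rr[0],4),round(rr[1],4),(round(cx),round(cy)))
E
python3 -c "
from plate import *
plate('w5');to(.3863,.2945,-.014,180)"
```

```text
tab [0.3862 0.2946] [0.0115 0.0601] 89.8 0.0477
tab [0.4989 0.3071] [0.012  0.0596] 88.7 0.0475
hole [0.5355 0.3773] 0.0061 (371, 360)
hole [0.4602 0.2363] 0.0061 (210, 286)
hole [0.42   0.3801] 0.0052 (383, 244)
hole [0.35   0.2111] 0.0065 (168, 154)
hole [0.3359 0.0952] 0.0084 (8, 134)
hole [0.2969 0.1047] 0.0092 (10, 76)
turn about tool z deg 0.14 then shift mm [  2.1   0.8 120.3] len 120 tilt [-179.97   -0.  ] t 13.0
```

apply_moves([
  [[2,0.5,20],[0,0,0]],
  [[0,0,30],[0,0,0]],
  [[0,0,25],[0,0,0]],
  [[0,0,20],[0,0,0]],
  [[0,0,15],[0,0,0]],
  [[0,0,10],[0,0,0]],
  [[0,0,0],[0,0,0]],
  [[0,0,0],[0,0,0]],
], grip=35)

```text
clock: 13.67
eef_pos: [0.3869, 0.2929, -0.0136]
eef_rot: [-3.141, -0.001, 3.14]
force: [0.5, 0.3, 0.4]
grip_width: 0.0347
```

apply_moves([
  [[0,0,0],[0,0,0]],
  [[0,0,0],[0,0,0]],
  [[0,0,0],[0,0,0]],
  [[0,0,0],[0,0,0]],
  [[0,0,0],[0,0,0]],
  [[0,0,0],[0,0,0]],
  [[0,0,0],[0,0,0]],
  [[0,0,-10],[0,0,0]],
  [[0,0,-30],[0,0,0]],
  [[0,0,-40],[0,0,0]],
  [[0,0,-40],[0,0,0]],
  [[0,0,-20],[0,0,0]],
  [[0,0,0],[0,0,0]],
  [[0,0,0],[0,0,0]],
  [[0,0,0],[0,0,0]],
], grip=2, force=100)

```text
clock: 14.92
eef_pos: [0.3858, 0.2933, 0.1252]
eef_rot: [-3.141, -0.002, -3.141]
force: [-0.5, -0.8, -3.6]
grip_width: 0.0102
```

```bash
python3 -c "
from plate import *
s=sense();print(s['eef_pos'],s['force'],s['torque'])
z=s['eef_pos'][2]; plate('w6',.044+z+.018,.006+z+.018)
to(.44,-.0273,.20,177.9)"
```

```text
[0.38576734 0.29331977 0.12515747] [-0.52953116 -0.81653748 -3.60698425] [-0.03247541  0.01876301 -0.04684086]
tab [0.3834 0.2948] [0.0585 0.0349] 21.4 0.185
turn about tool z deg 2.12 then shift mm [ -66.4 -318.1  -75.7] len 334 tilt [-179.9    -0.18] t 14.97
```

```bash
cat > held.py <<'E'
from h import *
def held(tag):
    a=np.load(tag+".npz"); P=cloud(a['d'],dict(intrinsics=a['K'],pose=a['T'])); s=sense(); zc=s['eef_pos'][2]+.0236; z=P[...,2]
    m=(a['d']>0)&(abs(z-zc)<.006)&(abs(P[...,0]-s['eef_pos'][0])<.07)
    m=max(blobs(m,500),key=lambda b:b.sum()); rc=cv2.minAreaRect(P[m][:,:2].astype(np.float32)); u=np.argwhere(m)
    print('plate',np.round(rc[0],4),np.round(rc[1],4),round(rc[2],2),'z',np.median(z[m]),'uv range',u.min(0),u.max(0),'TCP',s['eef_pos'])
    # holes: background areas enclosed
    f=m.astype(np.uint8); cs,h=cv2.findContours(f,cv2.RETR_CCOMP,cv2.CHAIN_APPROX_NONE)
    for c,hh in zip(cs,h[0]):
        if hh[3]>=0 and cv2.contourArea(c)>60:
            q=ray(c[:,0],dict(intrinsics=a['K'],pose=a['T']),np.median(z[m])); r=cv2.minEnclosingCircle(q.astype(np.float32))
            if .004<r[1]<.012: print('hole',np.round(r[0],4),round(r[1],4))
E
python3 -c "
from held import *
held('w6')"
```

```text
plate [0.3844 0.2931] [0.101  0.2018] 0.16 z 0.1463161560104105 uv range [168  47] [361 514] TCP [0.3852617  0.2929911  0.12431485]
hole [0.4182 0.3754] 0.0071
hole [0.3476 0.2103] 0.0071
```

View pics/w6.png

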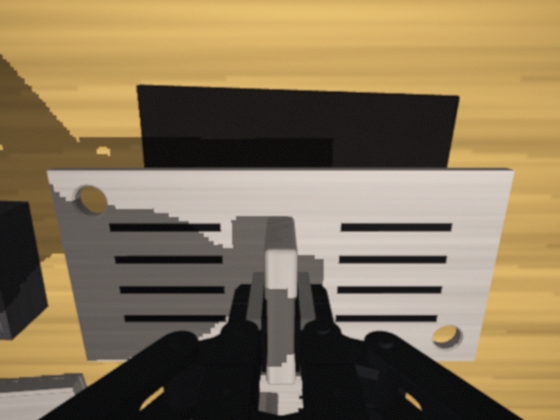

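Wrist view: the plate hangs level in the grip, holes at (92,199) and (446,336), with its centre within 1 mm of the TCP. I'll carry it over the pan.

apply_moves([
  [[-5,-18,0],[0,0,2.1]],
  [[-7.4,-35,0],[0,0,0]],
  [[-7.4,-35,0],[0,0,0]],
  [[-7.4,-35,0],[0,0,0]],
  [[-7.4,-35,0],[0,0,0]],
  [[-7.4,-35,0],[0,0,0]],
  [[-7.4,-35,0],[0,0,0]],
  [[-7.4,-35,0],[0,0,0]],
  [[-7.4,-35,10],[0,0,0]],
  [[-3,-20,20],[0,0,0]],
  [[0,0,15],[0,0,0]],
  [[0,0,7],[0,0,0]],
  [[0,0,0],[0,0,0]],
  [[0,0,0],[0,0,0]],
  [[0,0,0],[0,0,0]],
])

```text
clock: 16.22
eef_pos: [0.4431, -0.0255, 0.0748]
eef_rot: [3.142, 0.0, 3.106]
force: [0.5, 0.7, -3.1]
grip_width: 0.0098
```

```bash
python3 -c "
from plate import *
im,d,p=snap('wrist');np.savez('w7.npz',im=im,d=d,K=p['intrinsics'],T=p['pose'])
cv2.imwrite('pics/w7.png',im[:,:,::-1])
from held import *
held('w7'); to(.4405,-.0273,.06,177.9);print(sense()['force'])"
```

```text
plate [ 0.4419 -0.026 ] [0.2013 0.1015] 88.08 z 0.09593329968236303 uv range [168  47] [361 514] TCP [ 0.44351212 -0.02561093  0.0751983 ]
hole [0.4791 0.0557] 0.0072
hole [ 0.4024 -0.1077] 0.0072
turn about tool z deg 0.09 then shift mm [ 2.9 -1.8 15.2] len 16 tilt [-1.7999e+02  6.0000e-02] t 16.27
[ 0.12037239  0.48689609 -3.46862887]
```

View pics/w7.png

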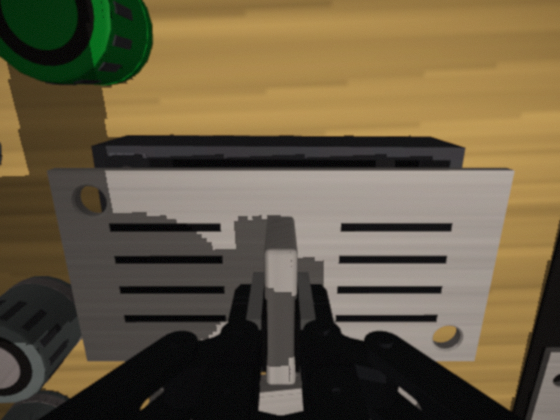

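apply_moves([
  [[1.6,-1.4,10],[0,0,0]],
  [[0,0,10],[0,0,0]],
  [[0,0,5],[0,0,0]],
  [[0,0,3],[0,0,0]],
  [[0,0,3],[0,0,0]],
  [[0,0,2],[0,0,0]],
  [[0,0,0],[0,0,0]],
  [[0,0,0],[0,0,0]],
])

```text
clock: 16.93
eef_pos: [0.4414, -0.0276, 0.0415]
eef_rot: [-3.142, 0.0, 3.105]
force: [0.3, 0.1, -3.2]
grip_width: 0.01
```

apply_moves([
  [[0,0,3],[0,0,0]],
  [[0,0,3],[0,0,0]],
  [[0,0,2],[0,0,0]],
  [[0,0,0],[0,0,0]],
  [[0,0,0],[0,0,0]],
])

```text
clock: 17.35
eef_pos: [0.4415, -0.0277, 0.0342]
eef_rot: [-3.141, 0.0, 3.105]
force: [-4.7, 0.4, 6.1]
grip_width: 0.0103
```

Contact at the seated height. I'll release, back off and check.

apply_moves([
  [[0,0,1],[0,0,0]],
  [[0,0,0],[0,0,0]],
  [[0,0,-2],[0,0,0]],
])

```text
clock: 17.6
eef_pos: [0.4416, -0.0277, 0.035]
eef_rot: [-3.141, 0.001, 3.105]
force: [0.1, -0.4, -3.9]
grip_width: 0.0101
```

apply_moves([
  [[0,0,0],[0,0,0]],
  [[0,0,0],[0,0,0]],
  [[0,0,0],[0,0,0]],
  [[0,0,0],[0,0,0]],
  [[0,0,0],[0,0,0]],
  [[0,0,0],[0,0,0]],
  [[0,0,0],[0,0,0]],
  [[0,0,0],[0,0,0]],
  [[0,0,-20],[0,0,0]],
  [[0,0,-40],[0,0,0]],
  [[0,0,-40],[0,0,0]],
  [[20,0,-40],[0,0,0]],
  [[20,0,-20],[0,0,0]],
  [[0,0,0],[0,0,0]],
  [[0,0,0],[0,0,0]],
], grip=60)

```text
clock: 18.85
eef_pos: [0.4036, -0.0264, 0.1936]
eef_rot: [-3.141, 0.005, 3.105]
force: [0.6, -0.0, -0.0]
grip_width: 0.0598
```

```bash
cat > seat.py <<'E'
from h import *
def seat(tag):
    im,d,p=snap("wrist"); cv2.imwrite(f"pics/{tag}.png",im[:,:,::-1]); P=cloud(d,p); x,y,z=P[...,0],P[...,1],P[...,2]
    n=(d>0)&(abs(x-.44)<.09)&(abs(y+.027)<.13)
    m=n&(z>.0525)&(z<.0605); A=P[m]; c,*_=np.linalg.lstsq(np.c_[A[:,:2]-[.44,-.027],np.ones(len(A))],A[:,2],rcond=None)
    rc=cv2.minAreaRect(A[:,:2].astype(np.float32)); print('plate',np.round(rc[0],4),np.round(rc[1],4),round(rc[2],1),'z,tilt',np.round(c,4),len(A))
    for b in blobs(n&(z>.0605)&(z<.068),8): print('pin?',np.round(P[b].mean(0),4),b.sum())
    for b in blobs(n&(z>.085)&(z<.105),80): rc=cv2.minAreaRect(P[b][:,:2].astype(np.float32)); print('tab',np.round(rc[0],4),np.round(rc[1],4),round(rc[2],1),np.percentile(z[b],80))
E
python3 -c "
from seat import *
seat('w8')"
```

```text
plate [ 0.4217 -0.0344] [0.2151 0.137 ] 88.0 z,tilt [-0.0015  0.0004  0.0553] 21164
pin? [ 0.3508 -0.1294  0.0615] 10
pin? [ 0.4002 -0.1089  0.0618] 52
pin? [ 0.4104 -0.0271  0.0642] 35
pin? [0.4775 0.0543 0.062 ] 38
tab [ 0.4397 -0.0277] [0.0116 0.0598] 87.7 0.09367368468831053
```

View pics/w8.png

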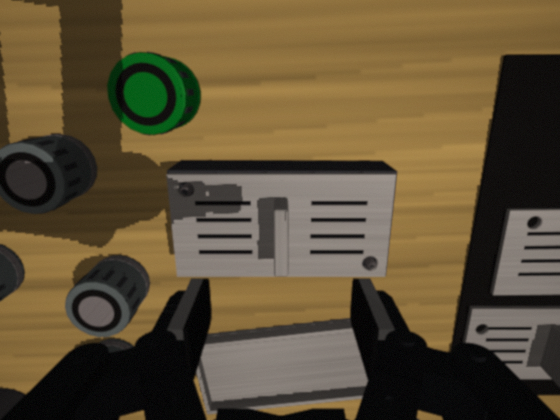

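The plate is seated: top level at z 0.055, tab at (0.4397,-0.0277) against pan centre (0.4399,-0.0273), both pins showing. I'll turn the jaws along x for the canisters, and take fresh top and wrist positions.

apply_moves([
  [[0,0,-5],[0,0,6.9]],
  [[0,0,-5],[0,0,6.9]],
  [[0,0,-5],[0,0,6.9]],
  [[0,0,-5],[0,0,6.9]],
  [[0,0,-5],[0,0,6.9]],
  [[0,0,-5],[0,0,6.9]],
  [[0,0,-5],[0,0,6.9]],
  [[0,0,-5],[0,0,6.9]],
  [[0,0,-5],[0,0,6.9]],
  [[0,0,-5],[0,0,6.9]],
  [[0,0,0],[0,0,6.9]],
  [[0,0,0],[0,0,6.6]],
  [[0,0,0],[0,0,0]],
], grip=85)

```text
clock: 19.98
eef_pos: [0.4023, -0.0261, 0.2397]
eef_rot: [-3.138, -0.001, 1.66]
force: [-0.2, 0.5, 0.5]
grip_width: 0.0845
```

```bash
cat > cans.py <<'E'
from h import *
def cans(n):
    im,d,p=snap(n); P=cloud(d,p); x,y,z=P[...,0],P[...,1],P[...,2]
    ok=(d>0)&(x>.28)&(x<.72)&(y<.5)&(y>-.55)&(z<.16)
    for b in blobs(ok&(z>.048),60):
        zt=np.percentile(z[b],90); t=b&(z>zt-.006); rc=cv2.minAreaRect(P[t][:,:2].astype(np.float32)); c=im[t].mean(0)
        if max(rc[1])<.075: print(n,'GREEN' if c[1]>c[0]+20 else 'grey',np.round(rc[0],4),np.round(rc[1],3),'z',round(zt,4))
    return im
E
python3 -c "
from cans import *
cans('top');cans('wrist');s=sense()
to(.385,-.2443,.12,95.5)"
```

```text
top grey [ 0.6938 -0.3887] [0.052 0.059] z 0.0912
top grey [ 0.6256 -0.2367] [0.062 0.061] z 0.0645
top grey [ 0.5159 -0.2102] [0.061 0.061] z 0.0646
top grey [ 0.4946 -0.3479] [0.061 0.061] z 0.0646
top grey [0.4868 0.033 ] [0.049 0.011] z 0.0574
top grey [ 0.4419 -0.4606] [0.062 0.061] z 0.0648
top grey [ 0.384 -0.244] [0.061 0.061] z 0.0649
top GREEN [ 0.3373 -0.3547] [0.062 0.061] z 0.0643
wrist GREEN [ 0.3208 -0.1303] [0.063 0.063] z 0.0632
wrist grey [ 0.515  -0.2112] [0.057 0.064] z 0.0629
wrist grey [ 0.386  -0.2436] [0.062 0.063] z 0.0629
wrist grey [ 0.6386 -0.2085] [0.004 0.026] z 0.0597
wrist GREEN [ 0.3309 -0.3339] [0.048 0.02 ] z 0.0624
wrist grey [ 0.5179 -0.3255] [0.004 0.017] z 0.0592
turn about tool z deg 0.14 then shift mm [-215.6  -38.1  120.1] len 250 tilt [-1.7984e+02 -5.0000e-02] t 20.08
```

apply_moves([
  [[-25,-4,15],[0,0,0]],
  [[-35,-6,18],[0,0,0]],
  [[-35,-6,18],[0,0,0]],
  [[-35,-6,18],[0,0,0]],
  [[-35,-6,18],[0,0,0]],
  [[-33,-6,18],[0,0,0]],
  [[-17,-4,30],[0,0,0]],
  [[0,0,35],[0,0,0]],
  [[0,0,35],[0,0,0]],
  [[0,0,25],[0,0,0]],
  [[0,0,15],[0,0,0]],
  [[0,0,7],[0,0,0]],
  [[0,0,0],[0,0,0]],
])

```text
clock: 21.17
eef_pos: [0.3834, -0.2425, -0.0127]
eef_rot: [-3.138, -0.003, 1.668]
force: [-0.1, 1.1, 0.5]
grip_width: 0.0852
```

apply_moves([
  [[0,0,0],[0,0,0]],
  [[0,0,0],[0,0,0]],
  [[0,0,0],[0,0,0]],
  [[0,0,0],[0,0,0]],
  [[0,0,0],[0,0,0]],
  [[0,0,0],[0,0,0]],
  [[0,0,-10],[0,0,0]],
  [[0,0,-30],[0,0,0]],
  [[0,0,-35],[0,0,0]],
  [[0,0,-35],[0,0,0]],
  [[0,0,-20],[0,0,0]],
  [[0,0,0],[0,0,0]],
  [[0,0,0],[0,0,0]],
  [[0,0,0],[0,0,0]],
  [[0,0,0],[0,0,0]],
], grip=45, force=70)

```text
clock: 22.42
eef_pos: [0.3839, -0.2429, 0.1179]
eef_rot: [-3.139, -0.002, 1.665]
force: [0.7, 0.5, -1.6]
grip_width: 0.0621
```

```bash
python3 -c "
from h import *
print(sense()['force'],sense()['grip_width'])
for q in((.643,-.092),(.636,-.019),(.629,.053),(.4417,.025),(.4378,-.080)): print(q);to(*q,.13,95.5 if q[0]>.6 else 88)"
```

```text
[ 0.68955571  0.48606293 -1.59074489] 0.062104235371726275
(0.643, -0.092)
turn about tool z deg -0.09 then shift mm [125.4 272.3 -12.1] len 300 tilt [-1.7987e+02 -1.3000e-01] t 22.42
(0.636, -0.019)
turn about tool z deg -0.09 then shift mm [198.7 272.4 -12.1] len 337 tilt [-1.7987e+02 -1.3000e-01] t 22.42
(0.629, 0.053)
turn about tool z deg -0.09 then shift mm [271.  272.3 -12.1] len 384 tilt [-1.7987e+02 -1.3000e-01] t 22.42
(0.4417, 0.025)
turn about tool z deg 7.41 then shift mm [269.7  48.4 -12.1] len 274 tilt [-1.7987e+02 -1.3000e-01] t 22.42
(0.4378, -0.08)
turn about tool z deg 7.41 then shift mm [164.7  48.1 -12.1] len 172 tilt [-1.7987e+02 -1.3000e-01] t 22.42
```

About 1.6 N, so this one is light and goes to tray spot 3.

apply_moves([
  [[15,15,0],[0,0,0]],
  [[27,27,0],[0,0,0]],
  [[27,27,0],[0,0,0]],
  [[27,27,0],[0,0,0]],
  [[27,27,0],[0,0,0]],
  [[27,27,0],[0,0,0]],
  [[27,27,0],[0,0,0]],
  [[27,27,0],[0,0,0]],
  [[27,27,0],[0,0,0]],
  [[25,26,0],[0,0,0]],
  [[15,15,10],[0,0,0]],
  [[0,0,30],[0,0,0]],
  [[0,0,30],[0,0,0]],
  [[0,0,25],[0,0,0]],
  [[0,0,15],[0,0,0]],
  [[0,0,8],[0,0,0]],
  [[0,0,4],[0,0,0]],
  [[0,0,0],[0,0,0]],
  [[0,0,0],[0,0,0]],
])

```text
clock: 24.0
eef_pos: [0.6298, 0.0516, -0.0029]
eef_rot: [-3.14, -0.0, 1.665]
force: [-0.4, 0.3, -1.4]
grip_width: 0.0625
```

apply_moves([
  [[0,0,3],[0,0,0]],
  [[0,0,2.5],[0,0,0]],
  [[0,0,0],[0,0,0]],
  [[0,0,0],[0,0,0]],
])

```text
clock: 24.33
eef_pos: [0.6304, 0.0516, -0.0036]
eef_rot: [-3.141, 0.0, 1.665]
force: [-22.2, -1.2, 34.7]
grip_width: 0.0624
```

apply_moves([
  [[0,0,0],[0,0,0]],
  [[0,0,0],[0,0,0]],
  [[0,0,0],[0,0,0]],
  [[0,0,0],[0,0,0]],
  [[0,0,0],[0,0,0]],
  [[0,0,-30],[0,0,0]],
  [[0,0,-40],[0,0,0]],
  [[0,0,-40],[0,0,0]],
  [[-20,-10,-10],[0,0,0]],
  [[-32,-18,0],[0,0,0]],
  [[-32,-18,0],[0,0,0]],
  [[-32,-18,0],[0,0,0]],
  [[-32,-18,0],[0,0,0]],
  [[-32,-18,0],[0,0,0]],
  [[-32,-18,0],[0,0,0]],
  [[-25,-14,0],[0,0,0]],
  [[-13,-6,0],[0,0,0]],
  [[0,0,0],[0,0,0]],
], grip=85)

```text
clock: 25.83
eef_pos: [0.5152, -0.2134, 0.112]
eef_rot: [-3.141, 0.001, 1.662]
force: [-0.3, 0.9, -0.1]
grip_width: 0.0848
```

```bash
python3 -c "
from cans import *
cans('wrist');cans('top');to(.5165,-.2107,-.013,95.5)"
```

```text
wrist GREEN [ 0.3475 -0.1357] [0.048 0.012] z 0.0616
wrist grey [ 0.5179 -0.2106] [0.063 0.063] z 0.0631
wrist grey [ 0.6282 -0.2355] [0.06  0.064] z 0.0629
wrist GREEN [ 0.3375 -0.3376] [0.06  0.029] z 0.0625
wrist grey [ 0.4973 -0.3451] [0.058 0.064] z 0.063
top grey [ 0.694  -0.3887] [0.057 0.052] z 0.0915
top grey [0.6282 0.0513] [0.06  0.061] z 0.0699
top grey [ 0.6338 -0.2221] [0.029 0.062] z 0.0641
top grey [ 0.4801 -0.3417] [0.058 0.03 ] z 0.0644
top grey [ 0.4333 -0.4759] [0.029 0.06 ] z 0.065
turn about tool z deg -0.19 then shift mm [ -0.2   0.2 124.9] len 125 tilt [-1.7999e+02 -3.0000e-02] t 25.93
```

apply_moves([
  [[2,2,20],[0,0,0]],
  [[0,0,35],[0,0,0]],
  [[0,0,35],[0,0,0]],
  [[0,0,20],[0,0,0]],
  [[0,0,10],[0,0,0]],
  [[0,0,5],[0,0,0]],
  [[0,0,0],[0,0,0]],
])

```text
clock: 26.52
eef_pos: [0.5184, -0.2072, -0.0133]
eef_rot: [-3.141, -0.001, 1.666]
force: [-0.5, -0.7, 0.2]
grip_width: 0.0851
```

apply_moves([
  [[0,0,0],[0,0,0]],
  [[0,0,0],[0,0,0]],
  [[0,0,0],[0,0,0]],
  [[0,0,0],[0,0,0]],
  [[0,0,0],[0,0,0]],
  [[0,0,0],[0,0,0]],
  [[0,0,-10],[0,0,0]],
  [[0,0,-30],[0,0,0]],
  [[0,0,-35],[0,0,0]],
  [[0,0,-35],[0,0,0]],
  [[0,0,-20],[0,0,0]],
  [[0,0,0],[0,0,0]],
  [[0,0,0],[0,0,0]],
  [[0,0,0],[0,0,0]],
  [[0,0,0],[0,0,0]],
], grip=45)

```text
clock: 27.77
eef_pos: [0.5169, -0.2074, 0.1152]
eef_rot: [-3.139, -0.002, 1.665]
force: [-0.6, -0.8, -2.3]
grip_width: 0.0623
```

```bash
python3 -c "
from h import *
print(sense()['force'],sense()['grip_width'])
for q in((.643,-.092),(.636,-.019),(.4417,.025),(.4378,-.080)): print(q);to(*q,.13,95.5 if q[0]>.6 else 88)"
```

```text
[-0.55614969 -0.76479822 -2.3160919 ] 0.06225526751756746
(0.643, -0.092)
turn about tool z deg -0.09 then shift mm [102.8 136.5 -14.8] len 172 tilt [-1.7983e+02 -1.0000e-01] t 27.77
(0.636, -0.019)
turn about tool z deg -0.09 then shift mm [176.1 136.6 -14.8] len 223 tilt [-1.7983e+02 -1.0000e-01] t 27.77
(0.4417, 0.025)
turn about tool z deg 7.41 then shift mm [229.7 -83.3 -14.8] len 245 tilt [-1.7983e+02 -1.0000e-01] t 27.77
(0.4378, -0.08)
turn about tool z deg 7.41 then shift mm [124.6 -83.5 -14.8] len 151 tilt [-1.7983e+02 -1.0000e-01] t 27.77
```

Light (2.3 N). Tray spot 2.

apply_moves([
  [[13,10,0],[0,0,0]],
  [[25,20,0],[0,0,0]],
  [[30,23,0],[0,0,0]],
  [[30,23,0],[0,0,0]],
  [[30,23,0],[0,0,0]],
  [[30,23,0],[0,0,0]],
  [[18,15,10],[0,0,0]],
  [[0,0,30],[0,0,0]],
  [[0,0,30],[0,0,0]],
  [[0,0,25],[0,0,0]],
  [[0,0,14],[0,0,0]],
  [[0,0,7],[0,0,0]],
  [[0,0,2],[0,0,0]],
  [[0,0,1],[0,0,0]],
  [[0,0,0],[0,0,0]],
  [[0,0,0],[0,0,0]],
])

```text
clock: 29.1
eef_pos: [0.6397, -0.0203, 0.0002]
eef_rot: [3.139, 0.001, 1.665]
force: [0.6, 0.7, -1.2]
grip_width: 0.0625
```

apply_moves([
  [[0,-3,2.5],[0,0,0]],
  [[0,0,1.5],[0,0,0]],
  [[0,0,0],[0,0,0]],
  [[0,0,0],[0,0,0]],
])

```text
clock: 29.43
eef_pos: [0.6354, -0.0204, -0.0052]
eef_rot: [3.141, 0.0, 1.665]
force: [-0.7, -0.9, 1.2]
grip_width: 0.0624
```

apply_moves([
  [[0,0,0],[0,0,0]],
  [[0,0,0],[0,0,0]],
  [[0,0,0],[0,0,0]],
  [[0,0,0],[0,0,0]],
  [[0,0,0],[0,0,0]],
  [[0,0,-30],[0,0,0]],
  [[0,0,-40],[0,0,0]],
  [[0,0,-40],[0,0,0]],
  [[-20,-2,-10],[0,0,0]],
  [[-35,-5,0],[0,0,0]],
  [[-35,-5,0],[0,0,0]],
  [[-35,-5,0],[0,0,0]],
  [[-35,-5,0],[0,0,0]],
  [[-35,-5,0],[0,0,0]],
  [[-20,-3,0],[0,0,0]],
  [[0,0,0],[0,0,0]],
  [[0,0,0],[0,0,0]],
], grip=85)

```text
clock: 30.85
eef_pos: [0.6252, -0.2383, 0.1139]
eef_rot: [-3.141, -0.0, 1.663]
force: [0.4, 0.4, -0.4]
grip_width: 0.0849
```

```bash
python3 -c "
from cans import *
cans('wrist');cans('top');to(.6282,-.2365,-.012,95.5)"
```

```text
wrist grey [ 0.4705 -0.1269] [0.039 0.012] z 0.0563
wrist grey [ 0.6277 -0.2366] [0.062 0.064] z 0.0631
wrist grey [ 0.4865 -0.34  ] [0.063 0.035] z 0.0631
wrist grey [ 0.6971 -0.3653] [0.038 0.013] z 0.0889
top grey [ 0.6738 -0.3904] [0.013 0.033] z 0.0906
top grey [ 0.632  -0.0218] [0.06  0.062] z 0.0697
top grey [0.6284 0.0513] [0.06  0.062] z 0.0693
top grey [ 0.615  -0.2559] [0.016 0.052] z 0.064
top grey [ 0.5124 -0.3403] [0.035 0.039] z 0.0646
top grey [ 0.4411 -0.4615] [0.059 0.061] z 0.0647
top grey [ 0.3318 -0.3684] [0.031 0.052] z 0.0646
turn about tool z deg -0.07 then shift mm [ -0.5   2.6 126. ] len 126 tilt [-1.7999e+02 -4.0000e-02] t 30.95
```

apply_moves([
  [[1,2.5,20],[0,0,0]],
  [[0,0,35],[0,0,0]],
  [[0,0,35],[0,0,0]],
  [[0,0,20],[0,0,0]],
  [[0,0,11],[0,0,0]],
  [[0,0,5],[0,0,0]],
  [[0,0,0],[0,0,0]],
])

```text
clock: 31.53
eef_pos: [0.6278, -0.2347, -0.0124]
eef_rot: [-3.141, -0.001, 1.666]
force: [-0.1, -0.4, 0.1]
grip_width: 0.0851
```

apply_moves([
  [[0,0,0],[0,0,0]],
  [[0,0,0],[0,0,0]],
  [[0,0,0],[0,0,0]],
  [[0,0,0],[0,0,0]],
  [[0,0,0],[0,0,0]],
  [[0,0,0],[0,0,0]],
  [[0,0,-10],[0,0,0]],
  [[0,0,-30],[0,0,0]],
  [[0,0,-35],[0,0,0]],
  [[0,0,-35],[0,0,0]],
  [[0,0,-20],[0,0,0]],
  [[0,0,0],[0,0,0]],
  [[0,0,0],[0,0,0]],
  [[0,0,0],[0,0,0]],
  [[0,0,0],[0,0,0]],
], grip=45)

```text
clock: 32.78
eef_pos: [0.6264, -0.2352, 0.1155]
eef_rot: [-3.138, -0.002, 1.665]
force: [0.5, -0.2, -2.7]
grip_width: 0.0624
```

```bash
python3 -c "
from h import *
print(sense()['force'],sense()['grip_width'])
for q in((.643,-.094),(.4417,.025),(.4378,-.080)): print(q);to(*q,.13,95.5 if q[0]>.6 else 88)"
```

```text
[ 0.45052563 -0.23812112 -2.74968385] 0.062393770212148404
(0.643, -0.094)
turn about tool z deg -0.09 then shift mm [138.9  30.1 -14.5] len 143 tilt [-1.7979e+02 -1.2000e-01] t 32.78
(0.4417, 0.025)
turn about tool z deg 7.41 then shift mm [ 253.6 -193.6  -14.5] len 319 tilt [-1.7979e+02 -1.2000e-01] t 32.78
(0.4378, -0.08)
turn about tool z deg 7.41 then shift mm [ 148.5 -193.9  -14.5] len 245 tilt [-1.7979e+02 -1.2000e-01] t 32.78
```

Light (2.7 N). Tray spot 1.

apply_moves([
  [[15,3,0],[0,0,0]],
  [[30,6,0],[0,0,0]],
  [[32,6,0],[0,0,0]],
  [[32,6,0],[0,0,0]],
  [[22,5,0],[0,0,0]],
  [[10,2,10],[0,0,0]],
  [[0,0,30],[0,0,0]],
  [[0,0,25],[0,0,0]],
  [[0,0,20],[0,0,0]],
  [[0,0,10],[0,0,0]],
  [[0,0,0],[0,0,0]],
  [[0,0,0],[0,0,0]],
  [[0,0,0],[0,0,0]],
])

```text
clock: 33.87
eef_pos: [0.6435, -0.0933, 0.0245]
eef_rot: [3.14, 0.001, 1.665]
force: [-0.0, -0.6, -1.5]
grip_width: 0.0621
```

```bash
python3 -c "
from h import *
to(.643,-.092,-.004,95.5); print(sense()['force'])"
```

```text
turn about tool z deg -0.11 then shift mm [ 1.3 -0.4 28.5] len 29 tilt [1.799e+02 3.000e-02] t 33.87
[-0.01667729 -0.62495041 -1.50261233]
```

apply_moves([
  [[1,0,10],[0,0,0]],
  [[0,0,10],[0,0,0]],
  [[0,0,5],[0,0,0]],
  [[0,0,2.5],[0,0,0]],
  [[0,0,0.5],[0,0,0]],
  [[0,0,0],[0,0,0]],
  [[0,0,0],[0,0,0]],
])

```text
clock: 34.45
eef_pos: [0.6421, -0.0918, -0.0037]
eef_rot: [-3.141, -0.0, 1.665]
force: [-8.0, 0.9, 10.1]
grip_width: 0.0626
```

apply_moves([
  [[0,0,0],[0,0,0]],
  [[0,0,0],[0,0,0]],
  [[0,0,0],[0,0,0]],
  [[0,0,0],[0,0,0]],
  [[0,0,0],[0,0,0]],
  [[0,0,-30],[0,0,0]],
  [[0,0,-40],[0,0,0]],
  [[0,0,-40],[0,0,0]],
  [[-15,-10,-10],[0,0,0]],
  [[-32,-23,0],[0,0,0]],
  [[-32,-23,0],[0,0,0]],
  [[-32,-23,0],[0,0,0]],
  [[-32,-23,0],[0,0,0]],
  [[-32,-23,0],[0,0,0]],
  [[-32,-23,0],[0,0,0]],
  [[-20,-14,0],[0,0,0]],
  [[-12,-8,0],[0,0,0]],
  [[0,0,0],[0,0,0]],
  [[0,0,0],[0,0,0]],
], grip=85)

```text
clock: 36.03
eef_pos: [0.4957, -0.3459, 0.115]
eef_rot: [3.141, -0.001, 1.664]
force: [-0.4, 1.5, 0.5]
grip_width: 0.0849
```

```bash
python3 -c "
from cans import *
cans('wrist');cans('top');to(.4970,-.3470,-.012,95.5)"
```

```text
wrist GREEN [ 0.341  -0.3553] [0.063 0.062] z 0.0632
wrist grey [ 0.4969 -0.3486] [0.064 0.063] z 0.063
wrist grey [ 0.6767 -0.3946] [0.015 0.05 ] z 0.089
wrist grey [ 0.4478 -0.4621] [0.064 0.055] z 0.063
top grey [ 0.6934 -0.3878] [0.059 0.051] z 0.0913
top grey [ 0.6393 -0.0924] [0.06  0.059] z 0.0694
top grey [ 0.632  -0.0218] [0.06  0.062] z 0.0697
top grey [0.6283 0.0514] [0.06  0.062] z 0.0695
top grey [ 0.4951 -0.3484] [0.062 0.062] z 0.0644
top grey [ 0.4307 -0.473 ] [0.029 0.058] z 0.0645
top GREEN [ 0.3192 -0.1302] [0.063 0.061] z 0.0649
turn about tool z deg -0.03 then shift mm [ -2.4   0.3 127. ] len 127 tilt [ 1.7999e+02 -4.0000e-02] t 36.13
```

apply_moves([
  [[-3,1,20],[0,0,0]],
  [[0,0,35],[0,0,0]],
  [[0,0,35],[0,0,0]],
  [[0,0,20],[0,0,0]],
  [[0,0,12],[0,0,0]],
  [[0,0,5],[0,0,0]],
  [[0,0,0],[0,0,0]],
])

```text
clock: 36.72
eef_pos: [0.4972, -0.3475, -0.0126]
eef_rot: [-3.141, -0.001, 1.667]
force: [-0.3, -0.9, 0.3]
grip_width: 0.0849
```

apply_moves([
  [[0,0,0],[0,0,0]],
  [[0,0,0],[0,0,0]],
  [[0,0,0],[0,0,0]],
  [[0,0,0],[0,0,0]],
  [[0,0,0],[0,0,0]],
  [[0,0,0],[0,0,0]],
  [[0,0,-10],[0,0,0]],
  [[0,0,-30],[0,0,0]],
  [[0,0,-40],[0,0,0]],
  [[0,0,-40],[0,0,0]],
  [[0,0,-40],[0,0,0]],
  [[0,0,0],[0,0,0]],
  [[0,0,0],[0,0,0]],
  [[0,0,0],[0,0,0]],
  [[0,0,0],[0,0,0]],
], grip=45)

```text
clock: 37.97
eef_pos: [0.4953, -0.3474, 0.1451]
eef_rot: [-3.138, -0.004, 1.665]
force: [0.6, -0.5, -8.2]
grip_width: 0.0627
```

```bash
python3 -c "
from h import *
print(sense()['force'],sense()['grip_width'])
for q in((.4417,.0255),): print(q);to(*q,.13,88)"
```

```text
[ 0.5901641  -0.4844677  -8.21007392] 0.06267746544531456
(0.4417, 0.0255)
turn about tool z deg 7.41 then shift mm [370.8 -66.6  15.1] len 377 tilt [-179.79   -0.21] t 37.97
```

Full (about 8 N). It goes on the plate's +y spot.

apply_moves([
  [[0,0,0],[0,0,7]],
  [[15,-3,0],[0,0,0.4]],
  [[30,-5,0],[0,0,0]],
  [[36,-6,0],[0,0,0]],
  [[36,-6,0],[0,0,0]],
  [[36,-7,0],[0,0,0]],
  [[36,-7,0],[0,0,0]],
  [[36,-7,0],[0,0,0]],
  [[36,-7,0],[0,0,0]],
  [[36,-7,0],[0,0,0]],
  [[36,-6,0],[0,0,0]],
  [[26,-4,0],[0,0,0]],
  [[12,-2,15],[0,0,0]],
  [[0,0,25],[0,0,0]],
  [[0,0,25],[0,0,0]],
  [[0,0,15],[0,0,0]],
  [[0,0,8],[0,0,0]],
  [[0,0,0],[0,0,0]],
  [[0,0,0],[0,0,0]],
  [[0,0,0],[0,0,0]],
])

```text
clock: 39.63
eef_pos: [0.4434, 0.0242, 0.061]
eef_rot: [3.141, 0.0, 1.536]
force: [-0.1, 0.2, -6.5]
grip_width: 0.0625
```

```bash
python3 -c "
from h import *
to(.4412,.0265,.0445,88); print(sense()['force'])"
```

```text
turn about tool z deg -0.0 then shift mm [ 2.2 -2.3 16.5] len 17 tilt [179.95   0.  ] t 39.63
[-0.06345914  0.18950833 -6.5096442 ]
```

apply_moves([
  [[2,-2,6],[0,0,0]],
  [[0,0,4],[0,0,0]],
  [[0,0,2],[0,0,0]],
  [[0,0,0],[0,0,0]],
  [[0,0,0],[0,0,0]],
])

```text
clock: 40.05
eef_pos: [0.4408, 0.0264, 0.0481]
eef_rot: [-3.141, 0.0, 1.536]
force: [0.1, -0.5, -6.5]
grip_width: 0.0626
```

apply_moves([
  [[0,0,1.5],[0,0,0]],
  [[0,0,1.5],[0,0,0]],
  [[0,0,0],[0,0,0]],
  [[0,0,0],[0,0,0]],
])

```text
clock: 40.38
eef_pos: [0.4414, 0.0265, 0.0469]
eef_rot: [3.141, -0.0, 1.536]
force: [-8.7, 0.5, 9.9]
grip_width: 0.0624
```

apply_moves([
  [[0,0,0],[0,0,0]],
  [[0,0,0],[0,0,0]],
  [[0,0,0],[0,0,0]],
  [[0,0,0],[0,0,0]],
  [[0,0,0],[0,0,0]],
  [[0,0,-30],[0,0,0]],
  [[0,0,-40],[0,0,0]],
  [[-15,0,-10],[0,0,0]],
  [[-35,1,0],[0,0,0]],
  [[-40,1,0],[0,0,0]],
  [[-40,1,0],[0,0,0]],
  [[-40,2,0],[0,0,0]],
  [[-40,2,0],[0,0,0]],
  [[-40,2,0],[0,0,0]],
  [[-40,2,0],[0,0,0]],
  [[-40,2,0],[0,0,0]],
  [[-40,2,0],[0,0,0]],
  [[-40,2,0],[0,0,0]],
  [[-40,1,0],[0,0,0]],
  [[-35,1,0],[0,0,0]],
], grip=85)

```text
clock: 42.05
eef_pos: [0.4425, -0.4616, 0.1248]
eef_rot: [-3.142, 0.0, 1.535]
force: [1.3, 0.4, 0.2]
grip_width: 0.0849
```

```bash
python3 -c "
from cans import *
cans('wrist');cans('top');to(.4445,-.4615,-.012,88)"
```

```text
wrist GREEN [ 0.3398 -0.3569] [0.062 0.063] z 0.0634
wrist grey [ 0.4432 -0.4611] [0.063 0.063] z 0.0631
top grey [ 0.6936 -0.3883] [0.052 0.06 ] z 0.0914
top grey [ 0.6391 -0.0924] [0.06  0.059] z 0.0697
top grey [ 0.632  -0.0218] [0.06  0.061] z 0.0694
top grey [0.6149 0.0477] [0.063 0.062] z 0.0696
top grey [0.44  0.027] [0.061 0.062] z 0.118
top grey [ 0.4419 -0.4609] [0.062 0.061] z 0.0648
top GREEN [ 0.3375 -0.3546] [0.062 0.061] z 0.0649
top GREEN [ 0.3191 -0.1313] [0.06  0.061] z 0.0648
turn about tool z deg -0.23 then shift mm [  2.4   3.  135.8] len 136 tilt [-1.7994e+02  5.0000e-02] t 42.15
```

The random knock has shifted a tray canister by about 14 mm, but it is still on the tray floor. Now the parked full one.

apply_moves([
  [[0.5,0,25],[0,0,0]],
  [[0,0,38],[0,0,0]],
  [[0,0,35],[0,0,0]],
  [[0,0,20],[0,0,0]],
  [[0,0,12],[0,0,0]],
  [[0,0,7],[0,0,0]],
  [[0,0,0],[0,0,0]],
])

```text
clock: 42.73
eef_pos: [0.4427, -0.4576, -0.0129]
eef_rot: [-3.14, -0.001, 1.536]
force: [0.1, 0.9, -0.3]
grip_width: 0.0849
```

apply_moves([
  [[0,0,0],[0,0,0]],
  [[0,0,0],[0,0,0]],
  [[0,0,0],[0,0,0]],
  [[0,0,0],[0,0,0]],
  [[0,0,0],[0,0,0]],
  [[0,0,0],[0,0,0]],
  [[0,0,-10],[0,0,0]],
  [[0,0,-30],[0,0,0]],
  [[0,0,-40],[0,0,0]],
  [[0,0,-40],[0,0,0]],
  [[0,0,-40],[0,0,0]],
  [[0,0,0],[0,0,0]],
  [[0,0,0],[0,0,0]],
  [[0,0,0],[0,0,0]],
], grip=45)

```text
clock: 43.9
eef_pos: [0.4425, -0.4576, 0.1471]
eef_rot: [-3.14, -0.001, 1.536]
force: [-0.9, 0.4, -8.2]
grip_width: 0.0624
```

```bash
python3 -c "
from h import *
print(sense()['force'],sense()['grip_width'])
to(.4378,-.0815,.055,88)"
```

```text
[-0.92030662  0.4193626  -8.20278452] 0.062367633295433496
turn about tool z deg 0.01 then shift mm [375.7 -17.8  92.1] len 387 tilt [-1.7993e+02 -8.0000e-02] t 43.9
```

apply_moves([
  [[15,0,0],[0,0,0]],
  [[30,-1,0],[0,0,0]],
  [[37,-2,0],[0,0,0]],
  [[37,-2,0],[0,0,0]],
  [[37,-2,0],[0,0,0]],
  [[37,-2,0],[0,0,0]],
  [[37,-2,0],[0,0,0]],
  [[37,-2,0],[0,0,0]],
  [[37,-2,0],[0,0,0]],
  [[36,-2,0],[0,0,0]],
  [[25,-1,0],[0,0,0]],
  [[15,0,15],[0,0,0]],
  [[0,0,25],[0,0,0]],
  [[0,0,25],[0,0,0]],
  [[0,0,15],[0,0,0]],
  [[0,0,7],[0,0,0]],
  [[0,0,0],[0,0,0]],
  [[0,0,0],[0,0,0]],
  [[0,0,0],[0,0,0]],
])

```text
clock: 45.48
eef_pos: [0.4387, -0.0783, 0.0619]
eef_rot: [3.141, 0.0, 1.536]
force: [0.0, 0.0, -6.4]
grip_width: 0.0626
```

```bash
python3 -c "
from h import *
print(sense()['force'])
to(.4378,-.077,.048,88)"
```

```text
[ 0.01701477  0.04857926 -6.4486546 ]
turn about tool z deg -0.01 then shift mm [ 1.3 -1.  13.9] len 14 tilt [1.7996e+02 1.0000e-02] t 45.48
```

apply_moves([
  [[1,-1,6],[0,0,0]],
  [[0,0,5],[0,0,0]],
  [[0,0,3],[0,0,0]],
  [[0,0,1.5],[0,0,0]],
  [[0,0,0],[0,0,0]],
  [[0,0,0],[0,0,0]],
])

```text
clock: 45.98
eef_pos: [0.4374, -0.077, 0.047]
eef_rot: [-3.142, 0.0, 1.536]
force: [-8.1, 3.2, 8.6]
grip_width: 0.0627
```

Contact. Release, rise and check.

apply_moves([
  [[0,0,0],[0,0,0]],
  [[0,0,0],[0,0,0]],
  [[0,0,0],[0,0,0]],
  [[0,0,0],[0,0,0]],
  [[0,0,0],[0,0,0]],
  [[0,0,-30],[0,0,0]],
  [[0,0,-40],[0,0,0]],
  [[0,0,-40],[0,0,0]],
  [[-20,-20,-30],[0,0,0]],
  [[-40,0,0],[0,0,0]],
  [[-40,0,0],[0,0,0]],
  [[-40,0,0],[0,0,0]],
  [[-40,0,0],[0,0,0]],
  [[-40,0,0],[0,0,0]],
  [[0,0,0],[0,0,0]],
  [[0,0,0],[0,0,0]],
  [[0,0,0],[0,0,0]],
], grip=85)

```text
clock: 47.4
eef_pos: [0.4095, -0.2961, 0.1853]
eef_rot: [-3.141, -0.001, 1.535]
force: [-0.3, 0.0, -0.3]
grip_width: 0.0851
```

```bash
python3 -c "
from cans import *
im=cans('top')
P=None
im2,d,p=snap('top');P=cloud(d,p);x,y,z=P[...,0],P[...,1],P[...,2]
n=(d>0)&(abs(x-.44)<.06)&(abs(y+.027)<.115)
m=n&(z>.052)&(z<.066);A=P[m];c,*_=np.linalg.lstsq(np.c_[A[:,:2]-[.44,-.027],np.ones(len(A))],A[:,2],rcond=None)
rc=cv2.minAreaRect(A[:,:2].astype(np.float32));print('seated',np.round(rc[0],4),np.round(rc[1],4),rc[2],np.round(c,4))
for c0 in((.4988,.3075),(.6173,.2842)):
  m=(d>0)&(abs(x-c0[0])<.045)&(abs(y-c0[1])<.09)&(abs(y-c0[1])>.02)&(z<.02);A=P[m];c,*_=np.linalg.lstsq(np.c_[A[:,:2]-c0,np.ones(len(A))],A[:,2],rcond=None);print('mat plate',np.round(c,4))
s,_,_=snap('side')
cv2.imwrite('pics/end.png',np.hstack([im2[:,90:460,::-1],s[100:,150:430,::-1][:,:,:].repeat(1,0) if 0 else cv2.resize(s[60:,100:430,::-1],(385,420))]))"
```

```text
top grey [ 0.6935 -0.3882] [0.058 0.051] z 0.0914
top grey [ 0.6383 -0.0924] [0.06  0.061] z 0.0697
top grey [ 0.6322 -0.0218] [0.06  0.061] z 0.0695
top grey [0.6142 0.0482] [0.062 0.062] z 0.0696
top GREEN [ 0.3524 -0.3358] [0.016 0.05 ] z 0.0639
top GREEN [ 0.3191 -0.1313] [0.06  0.061] z 0.0648
seated [ 0.4384 -0.0278] [0.2027 0.1032] 87.68119049072266 [-0.0001  0.0008  0.056 ]
mat plate [0.0042 0.0003 0.0098]
mat plate [ 0.0012 -0.0002  0.0098]
```

View pics/end.png

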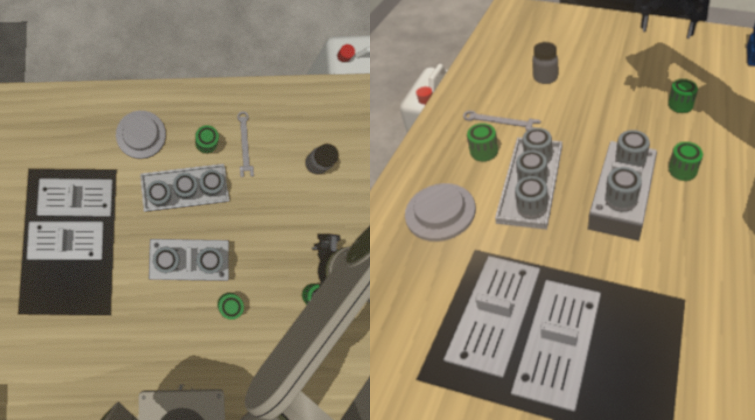

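The final view shows three canisters on the tray floor, two full ones upright on the level seated plate, and two plates flat on the mat. The bystanders look undisturbed and the arm is clear.

```bash
python3 -c "
from rig import *
print(hand_in())"
```

```text
the job is handed in; nothing more can be done
None
```

The job is done and handed in at about 47.5 s on the clock; `hand_in()` gives no verdict.

**Canisters:** The one from the pan read about 7–8 N and one from the bench about 8 N, so both are full. They stand upright on the seated plate. The other three read about 1.6, 2.3 and 2.7 N, so they are drained and on the scrap tray floor.

**Plate:** I measured the hole spacing first and tried only the near plate, whose holes matched the pins. It dropped over both pins on the first try, so the other two were never tested on the pins. A check before the canisters went on put the plate within 1 mm of the pan centre, with both pins showing.

**Last checks:**
- The seated plate is level, with its top at 0.056 m and a slope of at most 0.001 rad.
- The two plates left on the mat are flat to 0.004 rad.
- The wrench, brake disc and grease jar look undisturbed in the final picture.

**What went wrong or disagreed:**
- **Missed grasps:** My first two attempts at the pan canister failed, the second pressing on its lid with about 29 N. The depth images put the real fingertips 46 mm behind the reported TCP when open, and I corrected for that.
- **Hard set-down:** One drained canister was pressed into the tray with about 35 N at the wrist.
- **Knock:** One tray canister was later knocked about 14 mm aside but stayed on the tray floor, so I left it.
- **Cameras:** The top and side cameras disagreed by about 4 mm in x, so I used close wrist-camera views for the grasps and the fit.

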